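# Lay out a goldsmith's forming station

### The arm

A 7-joint arm with a two-finger parallel gripper is mounted at the origin on the work surface. World frame = base frame: x ahead of the robot, y to its left, z up, the work surface at z = 0. Lengths are in m, angles in rad, forces in N, time in s.
With the tool pointing down it reaches from about 0.425 to 0.925 m from the base axis. Payload 6.8 kg.
Tool frame: the origin (TCP) lies on the centre line of the jaws, within the pads' length; the fingertips stand 25 mm ahead of it and the grasp point (between the pads) lies 6 mm ahead of it; z points along the fingers, y is the direction in which the jaws open and shut (so a half turn about z gives the same grasp; the last joint's range is limited). The gripper opens to 85 mm and grips with 20 to 120 N. Pads are 22 mm wide; open, the fingers measure 114 mm over their backs; the gripper's body (76 mm by 85 mm) begins 54 mm behind the grasp point. The pads swing forward as they close: fully open they stand 13 mm farther back than shut.
Start: joints at [1.083, 0.477, 0.022, 1.555, -0.011, 1.109, -0.083], TCP at [0.25, -0.627, 0.256] pointing down, gripper open.
Joint ranges: [-2.96, 2.96], [-0.34, 2.1], [-1.41, 1.46], [0.24, 2.44], [-1.37, 4.51], [0.17, 1.92], [-2.96, 2.96]. Speed limits (rad/s): [2.39, 2.39, 3.14, 3.14, 3.14, 3.14, 3.14].

### API

Orientations are given as a unit quaternion [w, x, y, z].
In Python, from station import status, cams, order, models gives the robot as it stands.
- The arm moves only by the tool move_arm, never from a script. Its argument "steps" is one flat list of numbers, 7 for each row, row after row: the gripper's target within -1 to 1 (fully open at 1, half-way at 0, shut at -1), then the shift along the world's x, y, z in cm, then the turn, a rotation vector about the world's x, y, z in degrees. A call has 1 to 8 rows; each row shifts and turns the commanded pose from where the row before left it; what a row does not reach is not made up. A row lasts 1/10 s, in which the tool goes at most 50 mm and 8.59 degrees, less where a joint would pass 70% of its speed; a pose out of reach is approached as far as the arm can. A call with a gripper value outside its range is refused whole. The fingers move at their own pace and stop on an object; "newtons" is the grip in N (left out, the last holds). Time passes only in rows, so rows that do not move let the fingers close. It gives the time, the measured TCP pose, the force and the opening at its end, in the units of the state.
- status.get_obs(): the state, without advancing time (a new reading comes with each control period).
- cams.read_camera(name): name is "scene" or "top" or "wrist"; returns a dict with "pixels" (384x512x3 uint8, red, green, blue), "mtx" (3x3 intrinsics, pixels), "T" (4x4, takes a point from camera to world coordinates); the wrist camera has in their place "T_tool_cam" (4x4, takes a point from camera to tool coordinates, whose origin is the TCP and whose axes are the flange's). Camera axes: x right, y down, z forward; pixel columns grow to the right and rows downward; lengths in m; the calibration is good to about 2 mm. The wrist camera is an equidistant fisheye: a pixel r from the principal point sees the ray r / f radians off the axis. A picture is of the moment at which its call begins: read the wrist's pose just before it. There is no depth.
- order.hand_in(): hands the job in, once; it reports no verdict.
Trained networks look in the newest picture that a camera, given by its name, has taken for a name from the list of things; names that differ only in an ending like _2 or _b are one class to them, and where a whole thing is asked for, a point or a joint stands for the part that bears it (a point fixed in the world has none). Each returns a list of dicts, best first, with "score" (0 to 1); they miss things now and then, are a little off and sometimes report something else, mostly with a low value. They report only what shows in the picture. A call takes as long as a camera call. They do not tell look-alikes from the thing itself.
- models.silhouettes(camera, query): "region" (384x512 bool, what is visible of it) and "box" ([centre column, centre row, width, height] in pixels, round what is visible of it).
- models.place_of(camera, query): "position" ([row, column] in pixels: a listed point, or the origin of a listed thing).
The state is a dict: "t": time; "q": joint angles; "joint_vel": joint speeds; "joint_torque": joint torques, N m; "eef_pos": TCP position; "tool_rot": TCP orientation; "contact_force": force on the tool from outside, world axes, zero at the start; "torque": the same for the moment, N m; "gripper_width": opening from 0.0 (shut) to 1.0 (fully open).
Only numpy, scipy, OpenCV 4.12 (cv2) and the standard library are available. Lean on these libraries where they do the work, as an engineer would, in place of code of your own. Each camera call takes 0.05 s, during which the arm holds its last target.

### The job

Lay out the forming tools in one row on the grey mat: the flat steel block centred on the round cork pad with the brass doming cube centred on top of it, the large tin on the mat exactly midway between the cork pad and the pitch bowl with the small tin centred on its lid, and the stepped ring mandrel standing upright at the other side of the cork pad from the bowl, in line with both, with a gap of 30 mm between its foot and the pad. Set everything down gently without dropping it, let go, and leave the graver and the beaker where they are.

Things in the scene. Friction and masses are not known exactly. Their poses are not given: they have to be found in the camera images.
- mat: thin grey mat lying on the wooden bench top (a 1 mm sheet without effect on contact: everything on it stands at the height of the bench top), 500 mm long by 130 mm wide, fixed; origin at its centre on the bench top (z = 0), its y axis runs along its length. The cork pad and the pitch bowl stand on its long centre line, 120 mm either side of its centre; which is at which end varies
- pad: round cork pad, 90 mm diameter, 10 mm thick, fixed; origin at the centre of its underside
- bowl: pitch bowl: dark iron bowl filled level with dark brown pitch, 90 mm diameter, 46 mm high, fixed; origin at the centre of its underside
- block_center (a point): flat square steel bench block, 60 x 60 x 25 mm (high), about 0.65 kg, loose; the point is its centre (12.5 mm above its underside), x and y axes square to its sides, z up
- dome_center (a point): brass doming cube with round hollows in its faces, 40 x 40 x 40 mm, about 0.42 kg, loose; the point is its centre, x and y axes square to its sides, z up
- large_tin_center (a point): large flat round aluminium tin with closed lid, 60 mm diameter, 32 mm high, about 0.1 kg, loose, upright; the point is its centre, 16 mm above its underside
- small_tin_center (a point): small round aluminium tin with closed lid, 36 mm diameter, 24 mm high, about 0.04 kg, loose, upright; the point is its centre, 12 mm above its underside
- mandrel_center (a point): stepped steel ring mandrel standing upright, 82 mm high, about 0.18 kg, loose: foot 48 mm diameter (0 to 12 mm up), then steps of 30 mm (12 to 35 mm up), 24 mm (35 to 58 mm up) and 18 mm diameter (58 to 82 mm up); the point is on its axis, 41 mm above its underside
- graver: graver lying on the bench: turned dark wood handle with a thin steel shank, about 105 mm long, 22 mm thick, loose, to be left alone; origin under its middle, y axis along it towards the steel end
- beaker: open glass beaker, 60 mm diameter, 75 mm high, loose, to be left alone; origin at the centre of its underside
There are look-alikes about, which are no part of the job. Of the things that look like the bowl, take the one that is farthest from the robot's base at the start.

How it is judged:
At the end, for the whole second after the job is handed in: Released, at rest, upright (0.1 rad): block on pad, centred to 12 mm; cube on block to 10 mm; large tin on the mat within 15 mm of midway pad-bowl; small tin on it to 10 mm; mandrel beyond the pad, away from the bowl, 99 mm (+-15) from the pad centre, within 15 mm of the mat centre line (horizontal distance between block_center and pad below 0.012 m and height (world z) of block_center between 0.0185 and 0.0265 m and horizontal distance between dome_center and block_center below 0.01 m and height (world z) of dome_center between 0.051 and 0.059 m and horizontal distance between large_tin_center and mat below 0.015 m and height (world z) of large_tin_center between 0.012 and 0.02 m and horizontal distance between small_tin_center and large_tin_center below 0.01 m and height (world z) of small_tin_center between 0.04 and 0.048 m and x of mandrel_center in the frame of mat between -0.015 and 0.015 m and horizontal distance between mandrel_center and pad between 0.084 and 0.114 m and horizontal distance between mandrel_center and bowl above 0.3 m and height (world z) of mandrel_center between 0.037 and 0.045 m and angle between each of block_center, dome_center, large_tin_center, small_tin_center, mandrel_center's own z axis and vertical below 0.1 rad and linear speed of each of block, dome, large_tin, small_tin, mandrel below 0.02 m/s); the robot touches nothing.
It fails at once if the graver or the beaker is moved by more than 20 mm (distance of any of graver, beaker from where it was at the start of the episode above 0.02 m).
It fails at once if a thing is dropped: over 0.6 m/s within 15 mm above its place ((horizontal distance between block_center and pad below 0.03 m and height (world z) of block_center between 0.0185 and 0.0375 m and linear speed of block above 0.6 m/s) or (horizontal distance between dome_center and block_center below 0.03 m and height (world z) of dome_center between 0.051 and 0.07 m and linear speed of dome above 0.6 m/s) or (horizontal distance between large_tin_center and mat below 0.03 m and height (world z) of large_tin_center between 0.012 and 0.031 m and linear speed of large_tin above 0.6 m/s) or (horizontal distance between small_tin_center and large_tin_center below 0.03 m and height (world z) of small_tin_center between 0.04 and 0.059 m and linear speed of small_tin above 0.6 m/s) or (horizontal distance between mandrel_center and pad below 0.12 m and height (world z) of mandrel_center between 0.037 and 0.056 m and linear speed of mandrel above 0.6 m/s)).
It also fails if it takes over 125 s, if anything falls off the work surface, if the arm or the gripper's body presses on something with over 40 N, if the wrist force passes 120 N, or if a joint passes its speed limit or range.

## Working session

There is one attempt and no reset: what is moved stays moved. The work goes in short steps, Python scripts to look and compute and a tool call to move; the robot and the scene stay as the last step left them, time stands still between calls to the robot, and variables do not carry over. Pictures are saved under pics/ and viewed, and the job is handed in when it is done.

Besides the shell and the picture viewer there is one more tool, called after "Emit:" in YAML: its name, and indented under it one key for each argument. move_arm: Moves the arm, as the interface text tells. Its arguments: {"type":"object","properties":{"steps":{"type":"array"},"newtons":{"type":"number"}},"required":["steps"]}

```bash
ls; mkdir -p pics; python3 - <<'E'
from station import status,cams
import cv2
print(status.get_obs())
for n in ["scene","top","wrist"]:
    r=cams.read_camera(n); cv2.imwrite(f"pics/a_{n}.png",r["pixels"][:,:,::-1])
    print(n,r["mtx"],r.get("T",r.get("T_tool_cam")))
E
```

```text
pics
{'t': 0.0, 'q': array([ 1.08289502,  0.47784649,  0.02237415,  1.55644764, -0.01146496,
        1.10929875, -0.08311379]), 'joint_vel': array([ 0.00022014, -0.00095522,  0.00047661,  0.00109776, -0.0007728 ,
       -0.00077412,  0.00012543]), 'joint_torque': array([-6.36540717e-04, -5.96446824e+01,  1.60786439e+00, -2.81201541e+01,
        1.24084018e-02,  9.14200995e-03,  8.80572884e-06]), 'eef_pos': array([ 0.25000583, -0.62640807,  0.25529686]), 'tool_rot': array([-8.96739935e-04,  9.82023231e-01,  1.88757775e-01, -2.67977058e-04]), 'contact_force': array([-0.76812584, -0.27906277,  0.917901  ]), 'torque': array([ 0.04743182, -0.02095169,  0.01416783]), 'gripper_width': 0.9995794576183118}
scene [[389.00989506   0.         254.90783133]
 [  0.         389.00989506 193.2593345 ]
 [  0.           0.           1.        ]] [[ 0.75577252  0.35609634 -0.54954826  1.09115712]
 [ 0.65469738 -0.42805764  0.62300722 -0.56947497]
 [-0.01338774 -0.83063954 -0.55664955  0.6108072 ]
 [ 0.          0.          0.          1.        ]]
top [[356.7736528    0.         258.73428547]
 [  0.         356.7736528  189.94515624]
 [  0.           0.           1.        ]] [[ 0.024145   -0.97995712  0.19773987  0.29206937]
 [-0.99953191 -0.02738102 -0.01364681  0.0689107 ]
 [ 0.01878761 -0.1973178  -0.98015953  1.14449235]
 [ 0.          0.          0.          1.        ]]
wrist [[297.31863964   0.         262.77484902]
 [  0.         297.31863964 194.40628563]
 [  0.           0.           1.        ]] [[-1.08751182e-04 -9.54673046e-01 -2.97656451e-01  7.63100726e-02]
 [ 9.99999994e-01 -1.10418615e-04 -1.12126094e-05 -4.29431573e-04]
 [-2.21624371e-05 -2.97656451e-01  9.54673052e-01 -1.19109735e-01]
 [ 0.00000000e+00  0.00000000e+00  0.00000000e+00  1.00000000e+00]]
```

View pics/a_top.png

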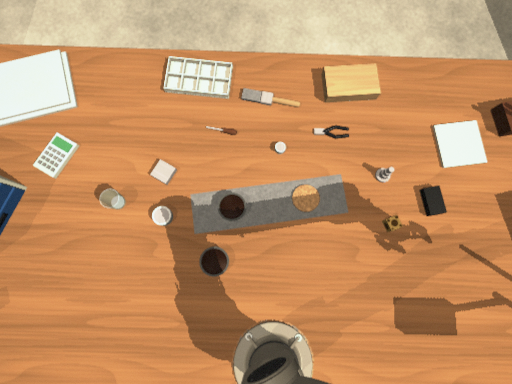

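View pics/a_scene.png

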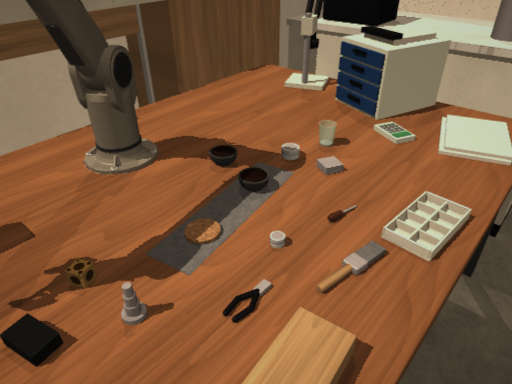

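View pics/a_wrist.png

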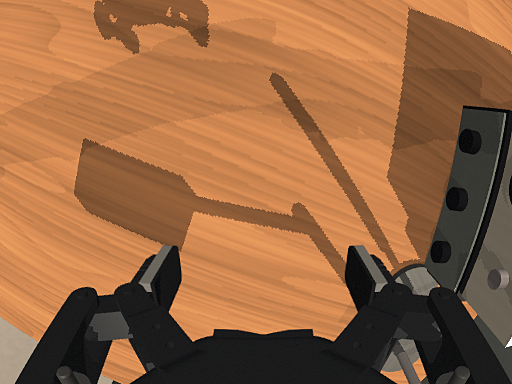

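```bash
cat > h.py <<'E'
import numpy as np,cv2
from station import status,cams,models
from scipy.spatial.transform import Rotation as R
def toolT():
    o=status.get_obs(); T=np.eye(4); w,x,y,z=o["tool_rot"]
    T[:3,:3]=R.from_quat([x,y,z,w]).as_matrix(); T[:3,3]=o["eef_pos"]; return T
def snap(n):
    W=toolT(); r=cams.read_camera(n)
    r["W"]=r["T"] if n!="wrist" else W@r["T_tool_cam"]; r["n"]=n; return r
def onplane(r,row,col,z):
    K=r["mtx"]; u=np.array([(col-K[0,2])/K[0,0],(row-K[1,2])/K[1,1]])
    if r["n"]=="wrist":
        th=np.hypot(*u); d=np.array([*(u/th*np.sin(th)),np.cos(th)])
    else: d=np.array([*u,1.])
    d=r["W"][:3,:3]@d; c=r["W"][:3,3]; return c+d*(z-c[2])/d[2]
def proj(r,P):
    P=np.atleast_2d(P); p=(P-r["W"][:3,3])@r["W"][:3,:3]; K=r["mtx"]
    if r["n"]=="wrist":
        h=np.hypot(p[:,0],p[:,1]); th=np.arctan2(h,p[:,2]); u=p[:,:2]/h[:,None]*th[:,None]
    else: u=p[:,:2]/p[:,2:]
    return u*K[0,0]+K[:2,2]
H=dict(mat=0,pad=0,bowl=0,block_center=.0125,dome_center=.02,large_tin_center=.016,small_tin_center=.012,mandrel_center=.041,graver=0,beaker=0)
E
python3 - <<'E'
from h import *
for n in ["top","scene"]:
    r=snap(n)
    for k,z in H.items():
        for d in models.place_of(n,k)[:3]:
            if d["score"]>.2: print(n,k,round(d["score"],2),np.round(d["position"],1),np.round(onplane(r,*d["position"],z),4)[:2])
print(status.get_obs()["t"])
E
```

```text
top mat 0.91 [201.9 270. ] [0.4843 0.0154]
top pad 0.65 [194.8 305.5] [ 0.511  -0.1004]
top bowl 0.87 [260.6 214.2] [0.2928 0.1873]
top bowl 0.67 [204. 231.] [0.474  0.1418]
top block_center 0.69 [171.7 165.2] [0.5725 0.3589]
top dome_center 0.61 [222.3 393.7] [ 0.426  -0.3785]
top large_tin_center 0.67 [216.5 159.6] [0.4253 0.3646]
top small_tin_center 0.5 [149.8 275.3] [0.6579 0.0015]
top mandrel_center 0.64 [171.1 386.8] [ 0.5879 -0.3562]
top graver 0.67 [129.2 224.1] [0.7292 0.1752]
top graver 0.57 [196.7 306. ] [ 0.5048 -0.102 ]
top beaker 0.7 [198.9 120.7] [0.481  0.4984]
top beaker 0.36 [214.5 161.5] [0.4338 0.3632]
scene mat 0.96 [206.5 228.6] [0.4756 0.0206]
scene pad 0.97 [232.2 203.3] [ 0.5032 -0.0972]
scene pad 0.32 [217.  341.6] [0.7315 0.1739]
scene bowl 0.83 [164.1 223.1] [0.3011 0.1754]
scene bowl 0.59 [186.2 256.4] [0.4674 0.1447]
scene block_center 0.63 [164.8 328.7] [0.5723 0.3651]
scene dome_center 0.74 [276.5  81.6] [ 0.4341 -0.375 ]
scene large_tin_center 0.55 [150.9 289.4] [0.4277 0.3566]
scene small_tin_center 0.63 [241.4 278.8] [ 0.6748 -0.016 ]
scene mandrel_center 0.77 [297.3 129.7] [ 0.5779 -0.3504]
scene mandrel_center 0.5 [166.  330.4] [0.6046 0.3176]
scene graver 0.48 [217.7 341.9] [0.7336 0.1718]
scene beaker 0.81 [143.1 327.3] [0.4766 0.5116]
1.25
```

```bash
cat >> h.py <<'E'
def reg(r,q,z,near=None,rad=.06,minscore=.2):
    best=None
    for d in models.silhouettes(r["n"],q):
        if d["score"]<minscore: continue
        c,_=cv2.findContours(d["region"].astype(np.uint8),cv2.RETR_EXTERNAL,cv2.CHAIN_APPROX_NONE)
        if not c: continue
        c=max(c,key=cv2.contourArea)[:,0,:]
        P=np.array([onplane(r,y,x,z)[:2] for x,y in c])
        if near is None or np.hypot(*(P.mean(0)-near))<rad: return d,P
    return None,None
E
python3 - <<'E'
from h import *
for n in ["top","scene"]:
    r=snap(n)
    d,P=reg(r,"mat",0); m=cv2.minAreaRect((P*1000).astype(np.float32)); print(n,"mat",d["score"],m)
    d,P=reg(r,"pad",.01,np.array([.507,-.1]))
    if d: print(n,"pad",d["score"],cv2.fitEllipse((P*1000).astype(np.float32)))
    d,P=reg(r,"bowl",.046,np.array([.471,.143]))
    if d: print(n,"bowl",d["score"],cv2.fitEllipse((P*1000).astype(np.float32)))
E
```

```text
top mat 0.76 ((481.9391784667969, 18.88134765625), (131.46713256835938, 497.89739990234375), 9.62520980834961)
top pad 0.77 ((500.3043212890625, -97.94405364990234), (86.8559799194336, 87.35938262939453), 81.93140411376953)
top bowl 0.85 ((461.0611572265625, 136.5309295654297), (83.51325225830078, 87.60327911376953), 105.60091400146484)
scene mat 0.75 ((480.5263977050781, 18.882293701171875), (132.57806396484375, 501.8885803222656), 9.201986312866211)
scene pad 0.8 ((505.10125732421875, -102.95111083984375), (88.41665649414062, 94.89258575439453), 55.148162841796875)
scene bowl 0.93 ((480.6529235839844, 114.56734466552734), (81.30135345458984, 122.87872314453125), 42.333740234375)
```

```bash
python3 - <<'E'
from h import *
for n in ["top","scene"]:
    r=snap(n)
    for q,z,c in [("block_center",.0125,[.572,.362]),("dome_center",.02,[.43,-.377])]:
        d,P=reg(r,q,z,np.array(c))
        if d: print(n,q,d["score"],cv2.minAreaRect((P*1000).astype(np.float32)))
    im=r["pixels"][:,:,::-1]
    c=[165,171] if n=="top" else [329,165]
    k=cv2.resize(im[c[1]-45:c[1]+60,c[0]-60:c[0]+60],None,fx=4,fy=4,interpolation=cv2.INTER_CUBIC); cv2.imwrite(f"pics/b_{n}.png",k)
E
```

```text
top block_center 0.94 ((574.2802124023438, 365.0718994140625), (72.61128234863281, 64.25955200195312), 64.72586059570312)
top dome_center 0.46 ((423.84747314453125, -372.088623046875), (45.61731719970703, 57.47313690185547), 24.863807678222656)
scene block_center 0.65 ((572.2335205078125, 365.80328369140625), (81.36605072021484, 96.2388916015625), 61.208412170410156)
scene dome_center 0.63 ((422.4297790527344, -369.6873779296875), (75.6808853149414, 70.94621276855469), 23.19243812561035)
```

Emit:
move_arm:
  steps: [1, 3, 5, -1, 0, 0, 0, 1, 3, 5, -1, 0, 0, 0, 1, 3, 5, -1, 0, 0, 0, 1, 3, 5, -1, 0, 0, 0, 1, 3, 5, -1, 0, 0, 0, 1, 3, 5, 0, 0, 0, 0, 1, 3, 5, 0, 0, 0, 0, 1, 3, 5, 0, 0, 0, 0]
  newtons: 60

```text
t: 2.75
eef_pos: [0.455, -0.2853, 0.2143]
tool_rot: [0.0, 0.982, 0.189, 0.0]
contact_force: [1.2, 0.2, -0.5]
gripper_width: 1.002
```

Emit:
move_arm:
  steps: [1, 1, 4.8, 0, 0, 0, 0, 1, 1, 4.8, 0, 0, 0, 0, 1, 1, 4.8, 0, 0, 0, 0, 1, 1, 4.8, 0, 0, 0, 0, 1, 1, 4.8, 0, 0, 0, 0, 1, 1, 4.8, 0, 0, 0, 0, 1, 1, 4.8, 0, 0, 0, 0, 1, 1, 4.8, 0, 0, 0, 0]

```text
t: 3.55
eef_pos: [0.5345, 0.0989, 0.2144]
tool_rot: [0.0, 0.982, 0.189, 0.0]
contact_force: [1.2, 0.3, 0.2]
gripper_width: 1.003
```

Emit:
move_arm:
  steps: [1, 1, 4.8, -1, 0, 0, 0, 1, 1, 4.8, -1, 0, 0, 0, 1, 1, 4.8, -1, 0, 0, 0, 1, 1, 4.8, -1, 0, 0, 0, 1, 0, 4.8, -1, 0, 0, 0, 1, 0, 0, 0, 0, 0, 0]

```text
t: 4.15
eef_pos: [0.5706, 0.346, 0.1627]
tool_rot: [-0.003, 0.981, 0.194, -0.001]
contact_force: [-1.1, -0.5, -0.1]
gripper_width: 1.004
```

```bash
python3 - <<'E'
from h import *
print(status.get_obs()["eef_pos"],status.get_obs()["t"])
r=snap("wrist"); im=r["pixels"][:,:,::-1].copy()
for d in models.place_of("wrist","block_center")[:2]: print(d["score"],d["position"],onplane(r,*d["position"],.0125))
d,P=reg(r,"block_center",.025)
if d:
    print(d["score"],cv2.minAreaRect((P*1000).astype(np.float32)))
cv2.imwrite("pics/c1.png",im)
E
```

```text
[0.57059905 0.34597176 0.16268304] 4.15
0.62 [181.2, 245.9] [0.56885667 0.36378596 0.0125    ]
0.89 ((573.4735107421875, 365.6546325683594), (61.2725944519043, 61.789642333984375), 60.37852096557617)
```

View pics/c1.png

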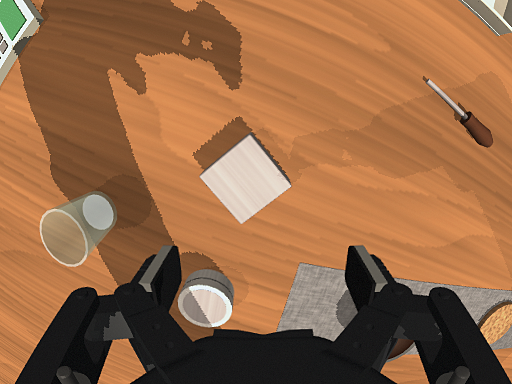

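Emit:
move_arm:
  steps: [1, 0.1, 0.5, -1.5, 0, 0, 7.7, 1, 0.1, 0.5, -1.5, 0, 0, 7.7, 1, 0.1, 0.5, -1.5, 0, 0, 7.7, 1, 0, 0.5, -1.5, 0, 0, 7.7, 1, 0, 0, -1.5, 0, 0, 7.7, 1, 0, 0, -1, 0, 0, 0, 1, 0, 0, 0, 0, 0, 0]

```text
t: 5.0
eef_pos: [0.5773, 0.3543, 0.0778]
tool_rot: [0.001, 0.866, 0.499, -0.001]
contact_force: [-0.5, 0.6, -0.1]
gripper_width: 0.995
```

```bash
cat > look.py <<'E'
from h import *
import sys
q,z,out=sys.argv[1],float(sys.argv[2]),sys.argv[3]
o=status.get_obs();T=toolT();print(o["eef_pos"],o["t"],"jaw deg",np.degrees(np.arctan2(T[1,1],T[0,1])),"tilt",np.degrees(np.arccos(-T[2,2])))
r=snap("wrist"); im=r["pixels"][:,:,::-1].copy()
if q!="-":
    for d in models.place_of("wrist",q)[:2]: print(d["score"],d["position"],onplane(r,*d["position"],H[q]))
    for d in models.silhouettes("wrist",q)[:3]:
        c,_=cv2.findContours(d["region"].astype(np.uint8),cv2.RETR_EXTERNAL,cv2.CHAIN_APPROX_NONE)
        c=max(c,key=cv2.contourArea)[:,0,:]
        P=np.array([onplane(r,y,x,z)[:2] for x,y in c])*1000
        print(d["score"],d["box"],"rect",cv2.minAreaRect(P.astype(np.float32)),"ell",cv2.fitEllipse(P.astype(np.float32)))
        cv2.drawContours(im,[c[:,None]],-1,(0,255,0),1)
cv2.imwrite(f"pics/{out}.png",im)
E
python3 look.py block_center .025 c2
```

```text
[0.5773151  0.35429149 0.07782177] 5.0 jaw deg -30.073265073875536 tilt 0.15892420659934597
0.83 [213.9, 250.9] [0.57294619 0.36290268 0.0125    ]
0.72 [247.6, 213.2, 99.5, 94.9] rect ((573.3446044921875, 367.0540771484375), (65.86726379394531, 60.39992141723633), 60.47052001953125) ell ((573.2957153320312, 366.96533203125), (68.91405487060547, 75.0799560546875), 146.23841857910156)
```

View pics/c2.png

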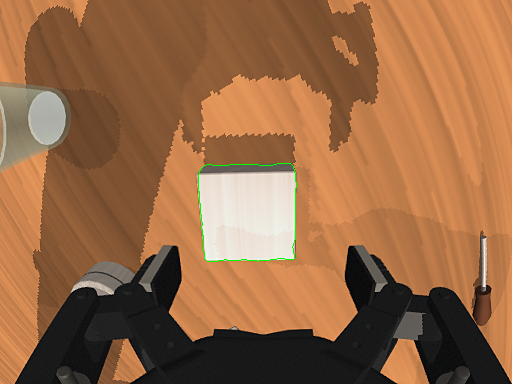

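Emit:
move_arm:
  steps: [1, -0.5, 1.05, 0, 0, 0, 0, 1, 0, 0, -2, 0, 0, 0, 1, 0, 0, -2, 0, 0, 0, 1, 0, 0, -1, 0, 0, 0, 1, 0, 0, 0, 0, 0, 0]

```text
t: 5.65
eef_pos: [0.5711, 0.3675, 0.028]
tool_rot: [0.0, 0.865, 0.502, -0.001]
contact_force: [0.4, -0.2, 0.2]
gripper_width: 1.001
```

```bash
python3 look.py - 0 c3
```

```text
[0.57106792 0.36749078 0.02799181] 5.65 jaw deg -29.71870150318955 tilt 0.12494571652217693
```

View pics/c3.png

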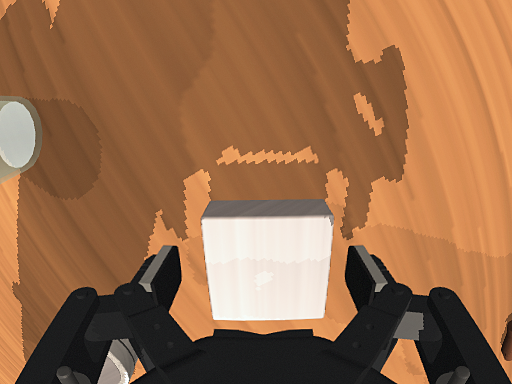

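Emit:
move_arm:
  steps: [-1, 0.1, -0.25, 0, 0, 0, 0, -1, 0, 0, 0, 0, 0, 0, -1, 0, 0, 0, 0, 0, 0, -1, 0, 0, 0, 0, 0, 0, -1, 0, 0, 0, 0, 0, 0, -1, 0, 0, 0, 0, 0, 0]
  newtons: 60

```text
t: 6.3
eef_pos: [0.5739, 0.3653, 0.0307]
tool_rot: [-0.0, 0.865, 0.502, 0.001]
contact_force: [-0.5, -1.0, 5.6]
gripper_width: 0.683
```

Emit:
move_arm:
  steps: [-1, 0, 0, 0.5, 0, 0, 0, -1, 0, 0, 1, 0, 0, 0, -1, 0, 0, 2, 0, 0, 0, -1, 0, 0, 3, 0, 0, 0, -1, 0, 0, 3, 0, 0, 0, -1, 0, 0, 0, 0, 0, 0]

```text
t: 6.9
eef_pos: [0.5753, 0.3667, 0.1288]
tool_rot: [-0.0, 0.865, 0.502, 0.004]
contact_force: [1.3, 1.7, -6.9]
gripper_width: 0.683
```

```bash
python3 look.py - 0 c4; python3 - <<'E'
from h import *
for n in ["top","scene"]:
    r=snap(n); cv2.imwrite(f"pics/c4_{n}.png",r["pixels"][:,:,::-1])
E
```

```text
[0.57525573 0.36666247 0.12877963] 6.9 jaw deg -29.756775238286167 tilt 0.4541251924355724
```

View pics/c4.png

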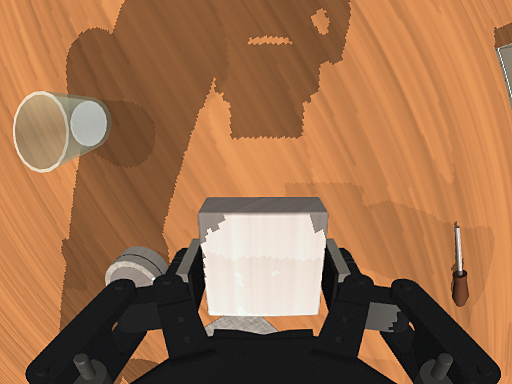

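View pics/c4_scene.png

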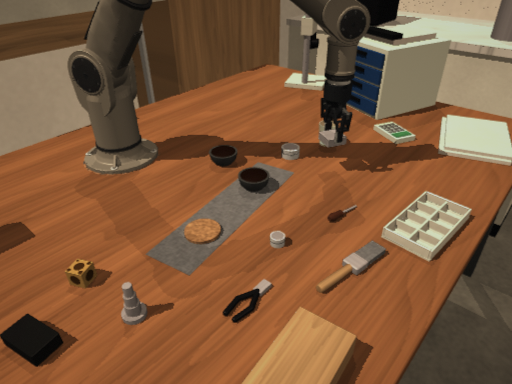

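```bash
python3 - <<'E'
from h import *
r=snap("wrist");T=toolT()
z=T[2,3]-.0057
P=np.array([onplane(r,y,x,z) for x,y in [(200,213),(327,213),(322,315),(208,317)]])
print((P-T[:3,3])@T[:3,:3], ((P-T[:3,3])@T[:3,:3]).mean(0),P.mean(0))
r=snap("top")
for q,z in [("mat",0),("pad",.01)]:
  d,P=reg(r,q,z); print(d["score"],cv2.minAreaRect((P*1000).astype(np.float32)))
E
```

```text
[[ 0.02886948 -0.02878891  0.00562872]
 [ 0.02886725  0.02941626  0.00554945]
 [-0.03170237  0.03252539  0.00577713]
 [-0.03305792 -0.03023359  0.0058678 ]] [-0.00175589  0.00072979  0.00570578] [0.57172523 0.36160696 0.11601247]
0.67 ((505.7132263183594, -119.95975494384766), (131.72608947753906, 218.1700897216797), 9.093853950500488)
0.85 ((500.6058044433594, -99.01554107666016), (89.15103149414062, 81.3221435546875), 0.29578614234924316)
```

Emit:
move_arm:
  steps: [-1, -1, -4.5, 1, 0, 0, 0, -1, -1, -4.7, 1, 0, 0, 0, -1, -1, -4.7, 1, 0, 0, 0, -1, -1, -4.7, 1, 0, 0, 0, -1, -1, -4.7, 1, 0, 0, 0, -1, -1, -4.7, 1, 0, 0, 0, -1, -1, -4.4, 1, 0, 0, 0, -1, 0, 0, 0, 0, 0, 0]

```text
t: 8.05
eef_pos: [0.5018, 0.0324, 0.194]
tool_rot: [0.002, 0.867, 0.497, -0.002]
contact_force: [0.4, 0.1, -7.7]
gripper_width: 0.684
```

```bash
python3 look.py pad .01 c5;python3 look.py mat .0 c5b; 
```

```text
[0.50181929 0.03240366 0.1939952 ] 8.05 jaw deg -30.336413467065604 tilt 0.33230061726984356
0.44 [334.5, 268.2, 25.4, 59.1] rect ((538.038818359375, -77.87621307373047), (9.210686683654785, 26.245304107666016), 11.826518058776855) ell ((537.8177490234375, -79.2382583618164), (8.308366775512695, 24.383108139038086), 23.37577247619629)
[0.50311924 0.04105173 0.19393228] 8.2 jaw deg -29.77070442903723 tilt 0.03200891047714258
0.7 [206.6, 252.2] [0.47517052 0.01641275 0.        ]
0.88 [234.8, 168.6, 310.7, 337.2] rect ((476.2535400390625, 41.440521240234375), (132.53562927246094, 458.8992919921875), 9.401078224182129) ell ((471.30047607421875, 104.0245361328125), (133.17669677734375, 538.5205078125), 12.423053741455078)
```

View pics/c5.png

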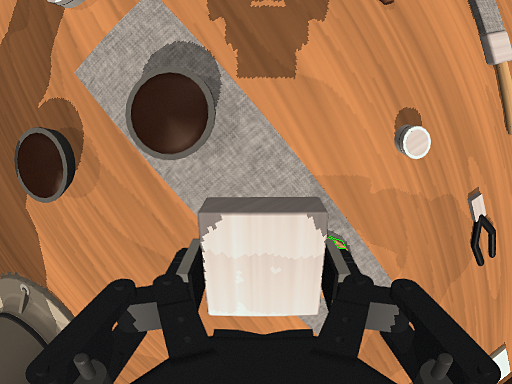

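Emit:
move_arm:
  steps: [-1, 0, -4.5, -1, 0, 0, 0, -1, 0, -4.5, -1, 0, 0, 0, -1, 0, -4, -2, 0, 0, 0, -1, -0.15, -0.9, -3, 0, 0, 0, -1, 0, 0, -3, 0, 0, 0, -1, 0, 0, -2.5, 0, 0, 0, -1, 0, 0, -0.5, 0, 0, 0, -1, 0, 0, 0, 0, 0, 0]

```text
t: 9.15
eef_pos: [0.5017, -0.0969, 0.0634]
tool_rot: [-0.001, 0.864, 0.503, -0.001]
contact_force: [0.9, 1.0, -6.7]
gripper_width: 0.684
```

```bash
python3 look.py pad .01 c6;python3 - <<'E'
from h import *
r=snap("scene"); print(r["pixels"].shape)
P=proj(r,[[.5,-.1,0]])[0].astype(int)
cv2.imwrite("pics/c6s.png",cv2.resize(r["pixels"][P[1]-80:P[1]+60,P[0]-80:P[0]+80,::-1],None,fx=4,fy=4,interpolation=cv2.INTER_CUBIC))
E
```

```text
[ 0.50167083 -0.09693395  0.06344682] 9.15 jaw deg -29.626570567123053 tilt 0.10896565767853512
0.9 [264.4, 199.1, 137.1, 72.5] rect ((515.0817260742188, -72.65776824951172), (31.254831314086914, 82.45440673828125), 59.93938446044922) ell ((514.5392456054688, -73.29955291748047), (31.830114364624023, 79.59796142578125), 59.80503845214844)
(384, 512, 3)
```

View pics/c6.png

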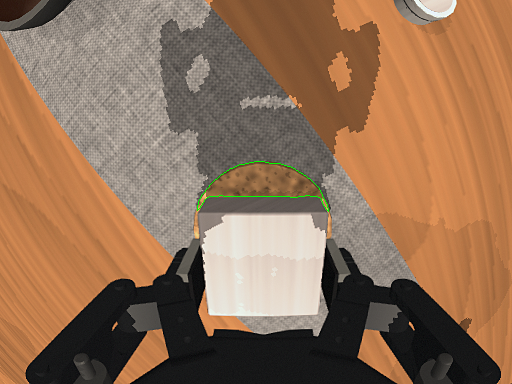

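View pics/c6s.png

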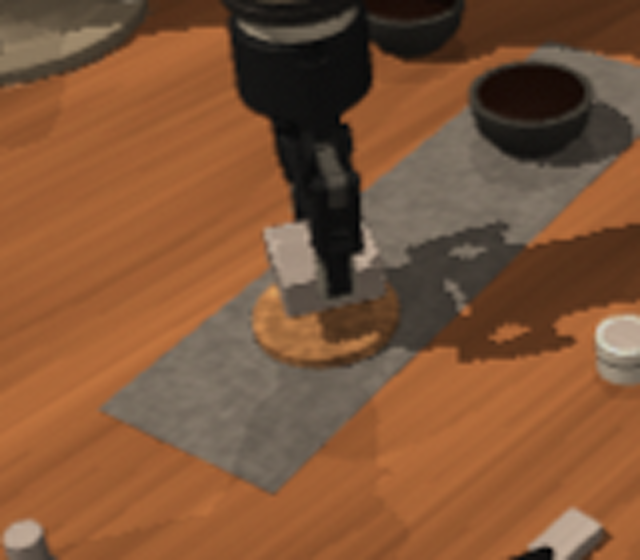

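```bash
python3 - <<'E'
from h import *
from scipy.optimize import least_squares
r=snap("wrist");T=toolT()
d=models.silhouettes("wrist","pad")[0]; m=d["region"]
pts=[(c,np.argmax(m[:,c])) for c in range(212,318,3) if m[:,c].any()]
P=np.array([onplane(r,y,x,.01)[:2] for x,y in pts])
s=least_squares(lambda c:np.hypot(*(P-c).T)-.045,[.5,-.1]); print(s.x,np.abs(s.fun).max(),status.get_obs()["eef_pos"])
E
```

```text
[ 0.50010614 -0.09824455] 0.0009344185851573802 [ 0.50254877 -0.09815627  0.06522359]
```

Emit:
move_arm:
  steps: [-1, -0.15, 0.15, -0.8, 0, 0, 0, -1, 0, 0, -0.8, 0, 0, 0, -1, 0, 0, -0.4, 0, 0, 0, -1, 0, 0, -0.2, 0, 0, 0, -1, 0, 0, -0.1, 0, 0, 0, -1, 0, 0, 0, 0, 0, 0]

```text
t: 10.05
eef_pos: [0.5002, -0.0966, 0.041]
tool_rot: [-0.0, 0.865, 0.502, -0.0]
contact_force: [-0.0, -0.3, -6.9]
gripper_width: 0.685
```

Emit:
move_arm:
  steps: [-1, 0, 0, -0.1, 0, 0, 0, -1, 0, 0, -0.05, 0, 0, 0, -1, 0, 0, 0, 0, 0, 0]

```text
t: 10.35
eef_pos: [0.5005, -0.0967, 0.0407]
tool_rot: [0.0, 0.865, 0.502, 0.0]
contact_force: [-3.7, -0.1, 4.6]
gripper_width: 0.684
```

Contact made (force reversed); release.

Emit:
move_arm:
  steps: [1, 0, 0, 0, 0, 0, 0, 1, 0, 0, 0, 0, 0, 0, 1, 0, 0, 0, 0, 0, 0, 1, 0, 0, 1, 0, 0, 0, 1, 0, 0, 3, 0, 0, 0, 1, 0, 0, 3, 0, 0, 0, 1, 0, 0, 3, 0, 0, 0, 1, 0, 0, 0, 0, 0, 0]

```text
t: 11.15
eef_pos: [0.503, -0.0968, 0.144]
tool_rot: [0.003, 0.865, 0.502, 0.003]
contact_force: [0.8, 0.6, 0.1]
gripper_width: 1.0
```

```bash
python3 look.py block_center .035 c7
```

```text
[ 0.50300272 -0.09676786  0.14403582] 11.15 jaw deg -29.748650700551504 tilt 0.4518060566259881
0.89 [200.9, 258.8] [ 0.49701091 -0.10175447  0.0125    ]
0.8 [261.9, 197.7, 75.2, 71.3] rect ((501.34503173828125, -95.20657348632812), (63.52629852294922, 59.50861740112305), 60.06680679321289) ell ((501.3545837402344, -95.19174194335938), (67.58740234375, 73.63419342041016), 145.94146728515625)
```

View pics/c7.png

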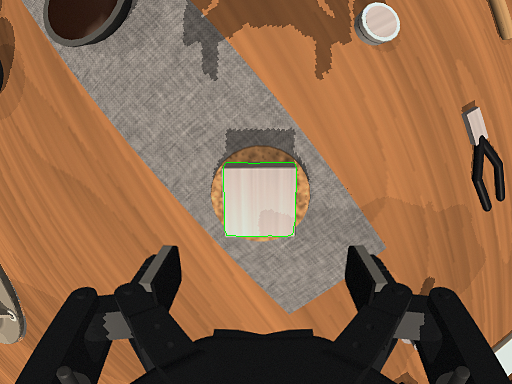

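Emit:
move_arm:
  steps: [1, -1.2, -4.5, 0.3, 0, 0, -6, 1, -1.2, -4.5, 0.3, 0, 0, -6, 1, -1.2, -4.5, 0.3, 0, 0, -6, 1, -1.2, -4.5, 0.3, 0, 0, -6, 1, -1.2, -4.5, 0.3, 0, 0, -6, 1, -1.2, -4.5, 0, 0, 0, -6, 1, 0, 0, 0, 0, 0, 0]

```text
t: 12.0
eef_pos: [0.4239, -0.3737, 0.1533]
tool_rot: [0.001, 0.979, 0.204, -0.002]
contact_force: [-0.6, 0.6, -0.9]
gripper_width: 1.001
```

```bash
python3 look.py dome_center .04 c8
```

```text
[ 0.42394571 -0.37369088  0.15327926] 12.0 jaw deg -66.47290876093533 tilt 0.23488341799989307
0.66 [194.6, 260.7] [ 0.42026764 -0.37297471  0.02      ]
0.69 [260.1, 194.7, 47.1, 54.2] rect ((425.7767028808594, -369.0390319824219), (47.90072250366211, 39.83008575439453), 24.517230987548828) ell ((425.4919738769531, -369.3101806640625), (45.08784866333008, 55.10612487792969), 112.78917694091797)
```

View pics/c8.png

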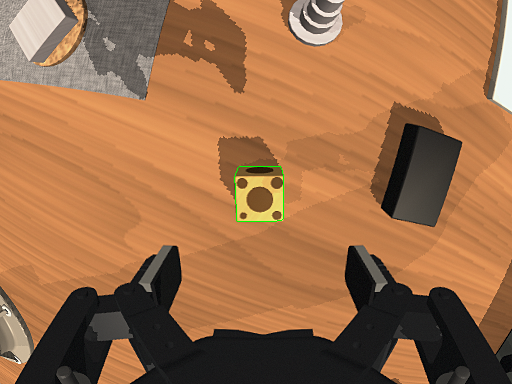

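Emit:
move_arm:
  steps: [1, -0.2, 0.25, -3, 0, 0, 1, 1, 0, 0, -3, 0, 0, 0, 1, 0, 0, -3, 0, 0, 0, 1, 0, 0, -2, 0, 0, 0, 1, 0, 0, -0.9, 0, 0, 0, 1, 0, 0, 0, 0, 0, 0]

```text
t: 12.75
eef_pos: [0.4261, -0.3621, 0.0344]
tool_rot: [-0.001, 0.976, 0.22, -0.001]
contact_force: [-0.5, 0.9, 0.1]
gripper_width: 1.001
```

```bash
python3 look.py - .04 c9
```

```text
[ 0.42610582 -0.3621022   0.03436443] 12.75 jaw deg -64.58664585863941 tilt 0.1761115309228672
```

View pics/c9.png

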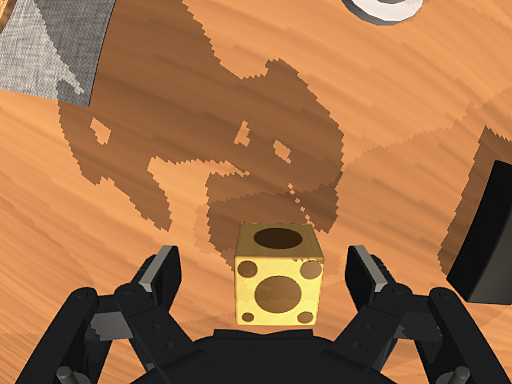

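Emit:
move_arm:
  steps: [1, -0.4, -0.85, 0, 0, 0, 0, 1, 0, 0, 0, 0, 0, 0, -1, 0, 0, 0, 0, 0, 0, -1, 0, 0, 0, 0, 0, 0, -1, 0, 0, 0, 0, 0, 0, -1, 0, 0, 0, 0, 0, 0, -1, 0, 0, 0, 0, 0, 0, -1, 0, 0, 0, 0, 0, 0]
  newtons: 50

```text
t: 13.6
eef_pos: [0.4224, -0.3726, 0.036]
tool_rot: [0.0, 0.976, 0.219, 0.0]
contact_force: [-1.3, 0.5, 6.1]
gripper_width: 0.457
```

```bash
python3 look.py - .04 c10
```

```text
[ 0.42238727 -0.3726045   0.03596158] 13.6 jaw deg -64.73167974111307 tilt 0.01686160077996293
```

View pics/c10.png

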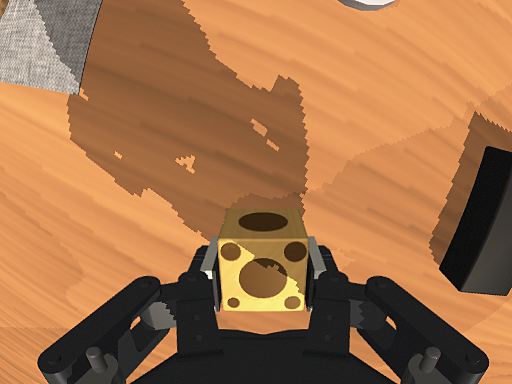

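```bash
python3 - <<'E'
from h import *
r=snap("wrist");T=toolT()
P=np.array([onplane(r,y,x,.04) for x,y in [(218,238),(308,237),(303,310),(224,311)]])
L=(P-T[:3,3])@T[:3,:3];print(L,L.mean(0))
E
```

```text
[[ 0.020763   -0.01975534 -0.00402496]
 [ 0.02122903  0.01905279 -0.00401283]
 [-0.01928141  0.01940376 -0.00401933]
 [-0.0198936  -0.01960641 -0.00403155]] [ 0.00070426 -0.0002263  -0.00402217]
```

Emit:
move_arm:
  steps: [-1, 0, 0, 1, 0, 0, 0, -1, 0, 0, 3, 0, 0, 0, -1, 0, 0, 4, 0, 0, 0, -1, 0, 0, 4, 0, 0, 0, -1, 0, 0, 0, 0, 0, 0, -1, 0, 0, 0, 0, 0, 0]

```text
t: 14.3
eef_pos: [0.422, -0.3727, 0.1561]
tool_rot: [0.0, 0.976, 0.219, 0.0]
contact_force: [-0.6, 0.5, -5.0]
gripper_width: 0.462
```

Emit:
move_arm:
  steps: [-1, 1.3, 4.6, 0, 0, 0, 5.8, -1, 1.3, 4.6, 0, 0, 0, 5.8, -1, 1.3, 4.6, 0, 0, 0, 5.8, -1, 1.3, 4.6, 0, 0, 0, 5.8, -1, 1.3, 4.6, 0, 0, 0, 5.8, -1, 1.3, 4.6, 0, 0, 0, 5.8, -1, 0, 0, -2, 0, 0, 0, -1, 0, 0, 0, 0, 0, 0]

```text
t: 15.1
eef_pos: [0.4974, -0.0945, 0.1321]
tool_rot: [-0.003, 0.865, 0.502, -0.003]
contact_force: [-1.6, -1.2, -4.2]
gripper_width: 0.46
```

Emit:
move_arm:
  steps: [-1, 0, 0, -2, 0, 0, 0, -1, 0, 0, -1, 0, 0, 0, -1, 0, 0, 0, 0, 0, 0, -1, 0, 0, 0, 0, 0, 0]

```text
t: 15.5
eef_pos: [0.4998, -0.0972, 0.1055]
tool_rot: [-0.0, 0.866, 0.5, -0.0]
contact_force: [0.4, -0.3, -3.9]
gripper_width: 0.461
```

```bash
python3 look.py block_center .035 c11
```

```text
[ 0.49975191 -0.09719328  0.1054577 ] 15.5 jaw deg -30.001497849309153 tilt 0.06418040706727972
0.75 [213.8, 263.8] [ 0.49760396 -0.10191944  0.0125    ]
0.59 [263.8, 197.4, 88.9, 55.9] rect ((507.50128173828125, -84.44457244873047), (41.93751525878906, 60.10331726074219), 59.13526916503906) ell ((508.3704833984375, -83.1509780883789), (44.49848556518555, 68.20634460449219), 58.71229553222656)
```

View pics/c11.png

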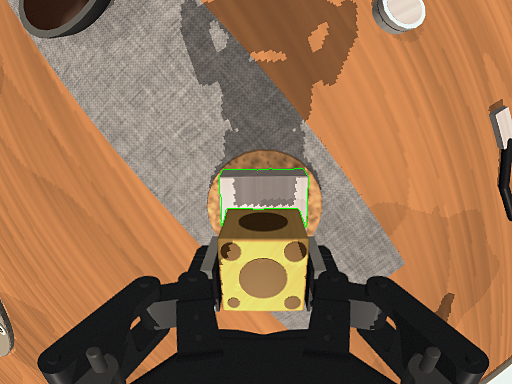

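```bash
python3 - <<'E'
from h import *
r=snap("wrist");T=toolT()
P=np.array([onplane(r,y,x,.035) for x,y in [(220.5,177),(307.5,177)]])
print(P, P.mean(0)-.03*T[:3,0],T[:3,3])
E
```

```text
[[ 0.49083248 -0.05751882  0.035     ]
 [ 0.54088268 -0.0863987   0.035     ]] [ 0.50087361 -0.09794877  0.03498912] [ 0.5005957  -0.09687064  0.10628444]
```

Emit:
move_arm:
  steps: [-1, 0, -0.05, -1.2, 0, 0, 0, -1, 0, 0, -1.2, 0, 0, 0, -1, 0, 0, -0.6, 0, 0, 0, -1, 0, 0, -0.3, 0, 0, 0, -1, 0, 0, -0.1, 0, 0, 0, -1, 0, 0, -0.1, 0, 0, 0, -1, 0, 0, 0, 0, 0, 0]

```text
t: 16.4
eef_pos: [0.5003, -0.0971, 0.071]
tool_rot: [0.0, 0.866, 0.501, 0.0]
contact_force: [-0.5, 0.4, -0.7]
gripper_width: 0.456
```

Emit:
move_arm:
  steps: [1, 0, 0, -0.05, 0, 0, 0, 1, 0, 0, 0, 0, 0, 0, 1, 0, 0, 0, 0, 0, 0, 1, 0, 0, 1, 0, 0, 0, 1, 0, 0, 3, 0, 0, 0, 1, 0, 0, 3, 0, 0, 0, 1, 0, 0, 3, 0, 0, 0, 1, 0, 0, 0, 0, 0, 0]
  newtons: 30

```text
t: 17.2
eef_pos: [0.503, -0.0972, 0.1747]
tool_rot: [0.003, 0.866, 0.5, 0.003]
contact_force: [-0.6, -1.0, 0.2]
gripper_width: 0.999
```

```bash
python3 look.py dome_center .075 c12
```

```text
[ 0.50297892 -0.09723827  0.1746936 ] 17.2 jaw deg -29.94659542741768 tilt 0.4648022821433614
0.89 [201.8, 260.6] [ 0.4940711  -0.11050073  0.02      ]
0.96 [260.9, 201.1, 49.7, 54.6] rect ((502.55926513671875, -92.29354858398438), (47.55463790893555, 40.049163818359375), 59.9022331237793) ell ((502.3724060058594, -92.95724487304688), (44.528114318847656, 55.51735305786133), 149.11459350585938)
```

View pics/c12.png

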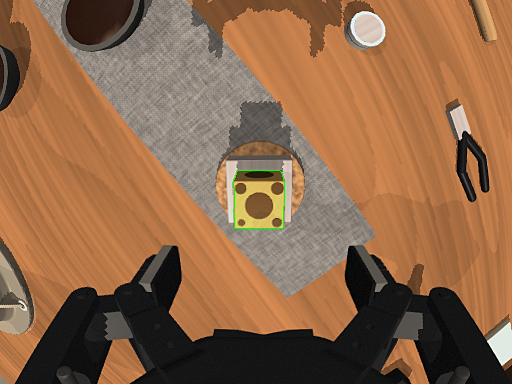

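Emit:
move_arm:
  steps: [1, 0, 4.9, 0, 0, 0, 5, 1, -0.7, 4.8, 0, 0, 0, 5, 1, -0.7, 4.8, 0, 0, 0, 5, 1, -0.7, 4.8, 0, 0, 0, 5, 1, -0.8, 4.8, 0, 0, 0, 5, 1, -0.8, 4.8, 0, 0, 0, 5, 1, -0.8, 4.8, 0, 0, 0, 5, 1, -0.8, 4.8, 0, 0, 0, 4]

```text
t: 18.15
eef_pos: [0.446, 0.2891, 0.1689]
tool_rot: [-0.0, 0.648, 0.762, -0.001]
contact_force: [1.4, -0.0, 0.4]
gripper_width: 0.999
```

Emit:
move_arm:
  steps: [1, -0.8, 4.3, -1.5, 0, 0, 0, 1, -0.8, 3.3, -1.5, 0, 0, 0, 1, 0, 0, 0, 0, 0, 0, 1, 0, 0, 0, 0, 0, 0]

```text
t: 18.55
eef_pos: [0.4298, 0.3638, 0.1385]
tool_rot: [-0.001, 0.648, 0.762, -0.002]
contact_force: [-0.2, -0.1, -0.2]
gripper_width: 1.001
```

```bash
python3 look.py large_tin_center .032 c13
```

```text
[0.4298318  0.36381431 0.13848351] 18.55 jaw deg 9.1935555521388 tilt 0.19391527888140797
0.66 [205.9, 258.2] [0.42720312 0.35390177 0.016     ]
0.96 [259.5, 204.2, 73.7, 75.3] rect ((428.5448913574219, 358.8787841796875), (64.33961486816406, 59.52961730957031), 76.01992797851562) ell ((428.088134765625, 358.7475891113281), (58.01746368408203, 65.34701538085938), 12.144844055175781)
```

View pics/c13.png

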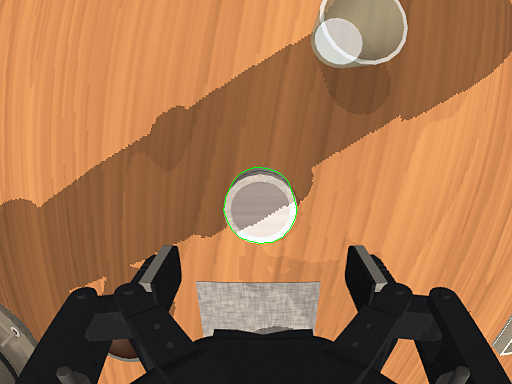

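Emit:
move_arm:
  steps: [1, -0.1, -0.75, -3, 0, 0, 0, 1, 0, 0, -3, 0, 0, 0, 1, 0, 0, -2.5, 0, 0, 0, 1, 0, 0, -1.5, 0, 0, 0, 1, 0, 0, -0.75, 0, 0, 0, 1, 0, 0, 0, 0, 0, 0, 1, 0, 0, 0, 0, 0, 0]

```text
t: 19.4
eef_pos: [0.4307, 0.3568, 0.0335]
tool_rot: [0.0, 0.649, 0.761, 0.001]
contact_force: [-0.1, 0.2, 0.5]
gripper_width: 0.997
```

```bash
python3 look.py large_tin_center .032 c14
```

```text
[0.43074223 0.35676285 0.03353361] 19.4 jaw deg 9.043670601586149 tilt 0.08625512113060099
0.65 [255.5, 258.7] [0.42870757 0.35696858 0.016     ]
```

View pics/c14.png

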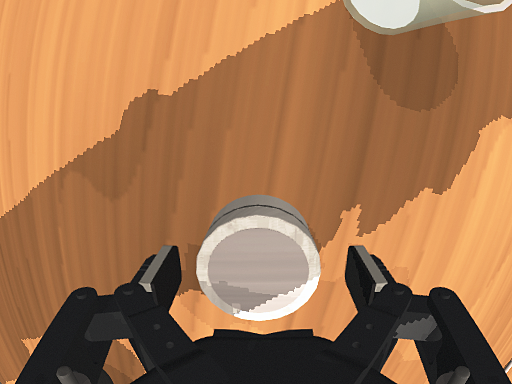

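Emit:
move_arm:
  steps: [1, -0.2, 0, -0.25, 0, 0, 0, -1, 0, 0, 0, 0, 0, 0, -1, 0, 0, 0, 0, 0, 0, -1, 0, 0, 0, 0, 0, 0, -1, 0, 0, 0, 0, 0, 0, -1, 0, 0, 0, 0, 0, 0]
  newtons: 25

```text
t: 20.15
eef_pos: [0.4281, 0.3564, 0.0303]
tool_rot: [0.0, 0.649, 0.761, -0.0]
contact_force: [-2.4, -1.5, 5.7]
gripper_width: 0.695
```

```bash
python3 look.py large_tin_center .032 c15
```

```text
[0.42805267 0.35639022 0.03033287] 20.15 jaw deg 9.066833019609225 tilt 0.007942689321901328
0.83 [255.6, 264.3] [0.42859531 0.35873353 0.016     ]
0.85 [261.6, 258.1, 126.1, 128.1] rect ((428.9273376464844, 359.6983642578125), (68.07784271240234, 59.95923614501953), 73.38997650146484) ell ((427.5126037597656, 359.72802734375), (58.1063117980957, 69.12760925292969), 8.741291046142578)
```

View pics/c15.png

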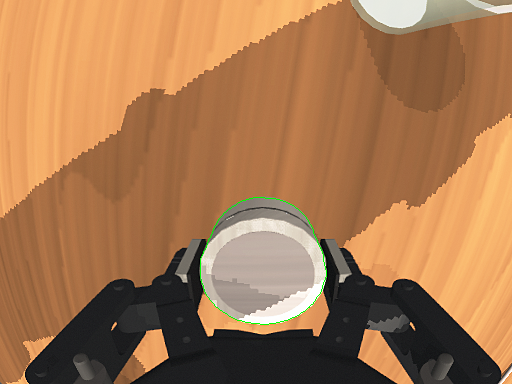

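Emit:
move_arm:
  steps: [-1, 0, 0, 1, 0, 0, 0, -1, 0, 0, 3, 0, 0, 0, -1, 0, 0, 4, 0, 0, 0, -1, 0, 0, 4, 0, 0, 0, -1, 0, 0, 0, 0, 0, 0, -1, 0, 0, 0, 0, 0, 0]

```text
t: 20.9
eef_pos: [0.4287, 0.3565, 0.1511]
tool_rot: [0.0, 0.649, 0.761, 0.001]
contact_force: [-0.7, 0.2, -1.7]
gripper_width: 0.695
```

Emit:
move_arm:
  steps: [-1, 0.74, -4.8, 0, 0, 0, 0, -1, 0.74, -4.8, 0, 0, 0, 0, -1, 0.74, -4.8, 0, 0, 0, 0, -1, 0.74, -4.8, 0, 0, 0, 0, -1, 0.74, -4.8, 0, 0, 0, 0, -1, 0.74, -4.8, 0, 0, 0, 0, -1, 0.74, -4.88, 0, 0, 0, 0, -1, 0, 0, -2, 0, 0, 0]

```text
t: 21.7
eef_pos: [0.4811, 0.0106, 0.1296]
tool_rot: [0.002, 0.654, 0.757, -0.001]
contact_force: [-1.0, 0.3, -1.1]
gripper_width: 0.689
```

Emit:
move_arm:
  steps: [-1, 0, 0, -2, 0, 0, 0, -1, 0, 0, 0, 0, 0, 0, -1, 0, 0, 0, 0, 0, 0]

```text
t: 22.0
eef_pos: [0.479, 0.0198, 0.1093]
tool_rot: [-0.001, 0.649, 0.761, -0.001]
contact_force: [0.1, -0.5, -0.9]
gripper_width: 0.693
```

```bash
python3 look.py bowl .046 c16
```

```text
[0.47904311 0.01984397 0.10932735] 22.0 jaw deg 9.106615127440499 tilt 0.15613742525164637
0.92 [47.4, 264.4] [0.4609599  0.13957486 0.        ]
0.9 [265.4, 54.2, 146.5, 108.4] rect ((462.694091796875, 128.39418029785156), (87.5419921875, 70.60406494140625), 9.204261779785156) ell ((461.96710205078125, 131.36419677734375), (73.33316040039062, 91.07441711425781), 99.474853515625)
0.89 [57.0, 17.0, 83.9, 34.0] rect ((298.49609375, 151.285888671875), (25.289230346679688, 93.3404541015625), 82.8907470703125) ell ((298.1673889160156, 152.81356811523438), (25.9193115234375, 101.71968841552734), 83.5647964477539)
```

View pics/c16.png

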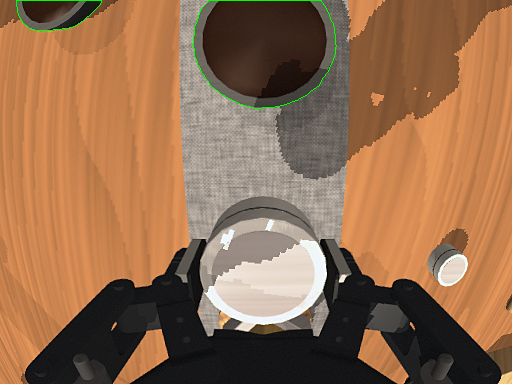

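Emit:
move_arm:
  steps: [-1, 0.05, 0.1, -2.5, 0, 0, 0, -1, 0, 0, -2.5, 0, 0, 0, -1, 0, 0, -1.5, 0, 0, 0, -1, 0, 0, -0.8, 0, 0, 0, -1, 0, 0, -0.3, 0, 0, 0, -1, 0, 0, -0.2, 0, 0, 0, -1, 0, 0, 0, 0, 0, 0]

```text
t: 22.85
eef_pos: [0.4809, 0.0207, 0.0326]
tool_rot: [0.0, 0.649, 0.761, 0.0]
contact_force: [-0.4, 0.1, -0.4]
gripper_width: 0.69
```

Emit:
move_arm:
  steps: [-1, 0, 0, -0.1, 0, 0, 0, -1, 0, 0, -0.1, 0, 0, 0, -1, 0, 0, 0, 0, 0, 0]

```text
t: 23.15
eef_pos: [0.4807, 0.0205, 0.0303]
tool_rot: [0.0, 0.649, 0.761, 0.0]
contact_force: [0.9, -0.3, 0.3]
gripper_width: 0.692
```

Emit:
move_arm:
  steps: [0.95, 0, 0, 0, 0, 0, 0, 1, 0, 0, 0, 0, 0, 0, 1, 0, 0, 0, 0, 0, 0, 1, 0, 0, 1, 0, 0, 0, 1, 0, 0, 3, 0, 0, 0, 1, 0, 0, 4, 0, 0, 0, 1, 0, 0, 3, 0, 0, 0, 1, 0, 0, 0, 0, 0, 0]

```text
t: 23.95
eef_pos: [0.483, 0.0212, 0.1444]
tool_rot: [0.003, 0.649, 0.761, 0.002]
contact_force: [0.7, -0.6, 0.5]
gripper_width: 1.001
```

```bash
python3 look.py large_tin_center .032 c17; python3 look.py small_tin_center .024 c17b; python3 -c "
from station import status;print(status.get_obs()['q'])"
```

```text
[0.48303069 0.02115111 0.14439146] 23.95 jaw deg 9.059637971990556 tilt 0.43057030346731656
0.93 [193.9, 258.5] [0.48050754 0.02041386 0.016     ]
0.79 [258.3, 194.8, 73.8, 76.8] rect ((479.4853820800781, 22.157285690307617), (59.59281539916992, 63.11659622192383), 36.13322448730469) ell ((480.429931640625, 22.679000854492188), (58.21867370605469, 64.22470092773438), 9.68126392364502)
[0.48009586 0.02025048 0.14004826] 24.1 jaw deg 9.045762406555736 tilt 0.026317051370596065
0.96 [250.0, 431.5] [ 0.66707705 -0.01327415  0.012     ]
0.97 [433.5, 249.7, 36.2, 42.3] rect ((658.4747314453125, -8.21208381652832), (34.673500061035156, 53.208290100097656), 59.20119094848633) ell ((659.0989379882812, -8.546091079711914), (34.6983642578125, 54.56407165527344), 58.77346420288086)
[ 0.39850969  0.40091488 -0.68276504  2.08016469  0.3574596   0.77851874
 -0.34630865]
```

View pics/c17b.png

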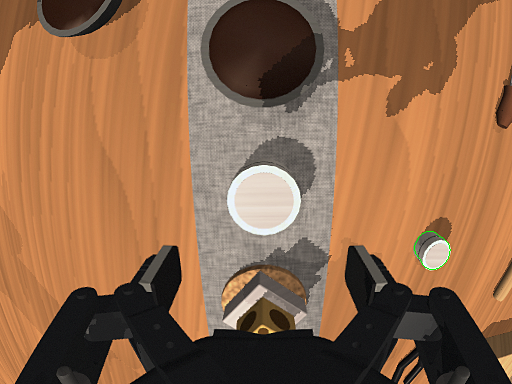

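Emit:
move_arm:
  steps: [1, 4.6, -0.8, 0, 0, 0, 0, 1, 4.6, -0.8, 0, 0, 0, 0, 1, 4.7, -0.8, 0, 0, 0, 0, 1, 4.7, -0.8, 0, 0, 0, 0, 1, 0, 0, 0, 0, 0, 0, 1, 0, 0, 0, 0, 0, 0]

```text
t: 24.85
eef_pos: [0.6662, -0.0112, 0.1381]
tool_rot: [-0.001, 0.649, 0.761, -0.001]
contact_force: [-1.2, 0.5, -0.3]
gripper_width: 1.0
```

```bash
python3 look.py small_tin_center .024 c18
```

```text
[ 0.66620055 -0.01123664  0.13809184] 24.85 jaw deg 9.046593591661 tilt 0.17015889157729183
0.7 [196.5, 262.6] [ 0.66612439 -0.01294872  0.012     ]
0.72 [264.9, 198.0, 40.3, 48.2] rect ((665.2564697265625, -10.623483657836914), (34.97291564941406, 40.82228088378906), 9.062355995178223) ell ((665.1390380859375, -10.810586929321289), (34.87067413330078, 40.55215835571289), 10.744158744812012)
```

View pics/c18.png

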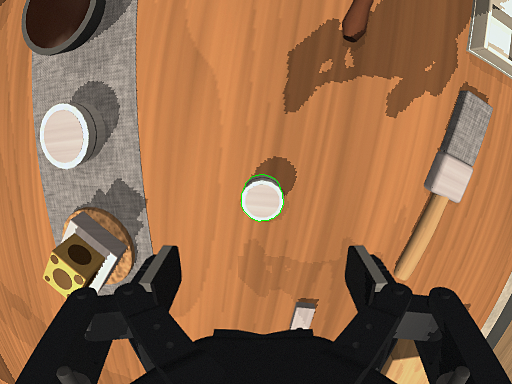

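Emit:
move_arm:
  steps: [1, -0.1, -0.15, -3, 0, 0, 0, 1, 0, 0, -3, 0, 0, 0, 1, 0, 0, -2.5, 0, 0, 0, 1, 0, 0, -1.3, 0, 0, 0, 1, 0, 0, -0.7, 0, 0, 0, 1, 0, 0, 0, 0, 0, 0, 1, 0, 0, 0, 0, 0, 0]

```text
t: 25.7
eef_pos: [0.6661, -0.0127, 0.0363]
tool_rot: [0.001, 0.649, 0.761, 0.001]
contact_force: [0.4, -0.5, -0.4]
gripper_width: 0.997
```

```bash
python3 look.py small_tin_center .024 c19
```

```text
[ 0.66613995 -0.01270155  0.03630287] 25.7 jaw deg 9.069361123878027 tilt 0.09722592816247193
0.71 [253.0, 260.8] [ 0.66551187 -0.0145136   0.012     ]
0.61 [315.0, 31.3] [ 0.48665556 -0.11604056  0.012     ]
0.83 [262.1, 253.3, 70.5, 76.1] rect ((665.9256591796875, -9.016048431396484), (43.72837448120117, 35.75334548950195), 80.21527099609375) ell ((665.10986328125, -9.299033164978027), (34.981101989746094, 44.37288284301758), 7.905560493469238)
```

View pics/c19.png

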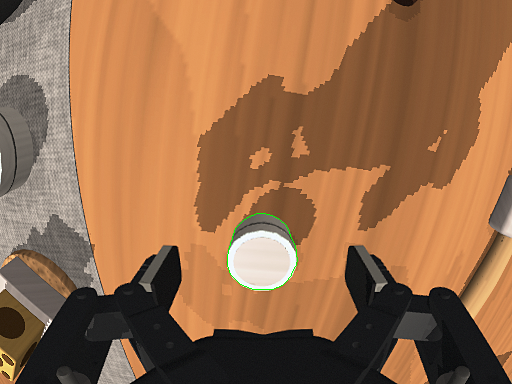

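Emit:
move_arm:
  steps: [1, 0, 0, -0.5, 0, 0, 0, 1, 0, 0, 0, 0, 0, 0, -1, 0, 0, 0, 0, 0, 0, -1, 0, 0, 0, 0, 0, 0, -1, 0, 0, 0, 0, 0, 0, -1, 0, 0, 0, 0, 0, 0, -1, 0, 0, 0, 0, 0, 0, -1, 0, 0, 0, 0, 0, 0]
  newtons: 20

```text
t: 26.65
eef_pos: [0.6657, -0.0129, 0.0303]
tool_rot: [0.0, 0.649, 0.761, 0.0]
contact_force: [0.1, -0.5, 0.9]
gripper_width: 0.411
```

```bash
python3 look.py small_tin_center .024 c20
```

```text
[ 0.66566494 -0.01294212  0.03027767] 26.65 jaw deg 9.057200730072653 tilt 0.02491625722223947
0.78 [254.7, 262.2] [ 0.66541061 -0.0123981   0.012     ]
0.59 [264.6, 258.6, 72.9, 79.8] rect ((665.3193969726562, -8.894289016723633), (35.030303955078125, 44.56398010253906), 6.004702091217041) ell ((665.068115234375, -9.400131225585938), (34.96952819824219, 44.888633728027344), 7.997058868408203)
```

View pics/c20.png

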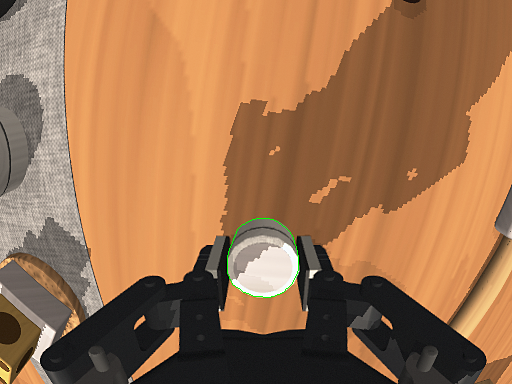

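Emit:
move_arm:
  steps: [-1, 0, 0, 0.5, 0, 0, 0, -1, 0, 0, 2, 0, 0, 0, -1, 0, 0, 4, 0, 0, 0, -1, 0, 0, 4, 0, 0, 0, -1, 0, 0, 0, 0, 0, 0, -1, 0, 0, 0, 0, 0, 0]

```text
t: 27.4
eef_pos: [0.6663, -0.0129, 0.1376]
tool_rot: [0.001, 0.649, 0.761, 0.001]
contact_force: [-0.8, -0.3, -0.3]
gripper_width: 0.407
```

Emit:
move_arm:
  steps: [-1, -4.6, 0.8, 0, 0, 0, 0, -1, -4.6, 0.9, 0, 0, 0, 0, -1, -4.6, 0.9, 0, 0, 0, 0, -1, -4.7, 0.85, 0, 0, 0, 0, -1, 0, 0, -1, 0, 0, 0, -1, 0, 0, 0, 0, 0, 0, -1, 0, 0, 0, 0, 0, 0]

```text
t: 28.1
eef_pos: [0.4813, 0.0213, 0.125]
tool_rot: [-0.0, 0.649, 0.761, 0.0]
contact_force: [-0.5, 0.6, 0.1]
gripper_width: 0.411
```

```bash
python3 look.py large_tin_center .032 c21; python3 look.py small_tin_center .12 c21b; python3 - <<'E'
from h import *
o=toolT()[2,3]; print(o)
r=snap("scene"); P=proj(r,[[.48,.02,.05]])[0].astype(int)
cv2.imwrite("pics/c21s.png",cv2.resize(r["pixels"][P[1]-70:P[1]+50,P[0]-70:P[0]+70,::-1],None,fx=4,fy=4,interpolation=cv2.INTER_CUBIC))
E
```

```text
[0.48128521 0.02132979 0.12497917] 28.1 jaw deg 9.024009932293282 tilt 0.020335712344650262
0.92 [200.8, 262.3] [0.4810513  0.02131483 0.016     ]
0.67 [263.2, 195.2, 78.2, 69.5] rect ((479.8802795410156, 28.365917205810547), (58.88794708251953, 54.45375061035156), 10.105461120605469) ell ((479.739013671875, 27.289043426513672), (55.18895721435547, 60.75920486450195), 97.19579315185547)
[0.48175409 0.02153252 0.12521136] 28.25 jaw deg 9.007779981639262 tilt 0.05962502289170353
0.87 [254.9, 262.6] [ 0.48998459 -0.02985728  0.012     ]
0.72 [264.4, 258.9, 72.7, 79.2] rect ((480.1787109375, 25.713993072509766), (35.52716064453125, 42.92351150512695), 18.362594604492188) ell ((481.0852355957031, 25.508502960205078), (34.585792541503906, 43.557861328125), 7.215782165527344)
0.1251326182003662
```

View pics/c21.png

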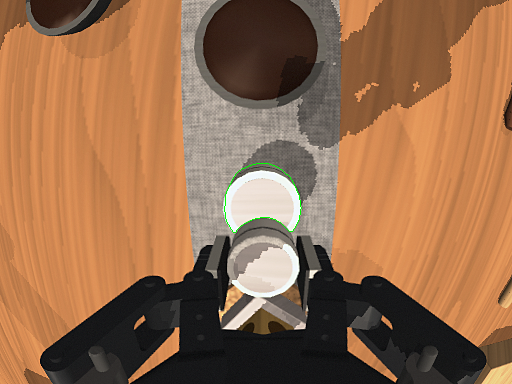

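View pics/c21s.png

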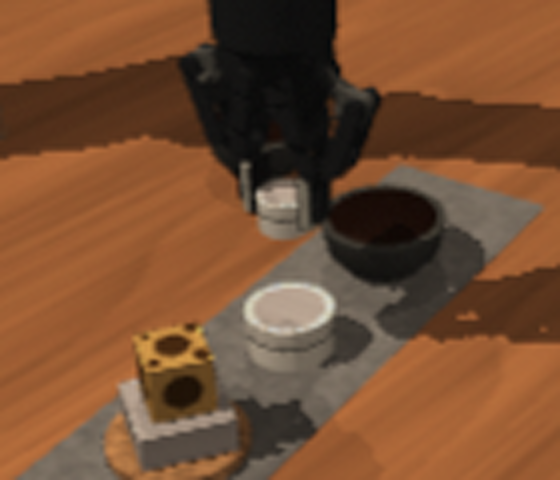

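Emit:
move_arm:
  steps: [-1, -0.05, 0, -2.5, 0, 0, 0, -1, 0, 0, -2, 0, 0, 0, -1, 0, 0, -0.8, 0, 0, 0, -1, 0, 0, -0.4, 0, 0, 0, -1, 0, 0, -0.3, 0, 0, 0, -1, 0, 0, -0.1, 0, 0, 0, -1, 0, 0, 0, 0, 0, 0]

```text
t: 29.15
eef_pos: [0.4804, 0.0216, 0.0646]
tool_rot: [0.0, 0.649, 0.761, 0.0]
contact_force: [0.3, 0.1, 1.0]
gripper_width: 0.415
```

Emit:
move_arm:
  steps: [-1, 0, 0, -0.1, 0, 0, 0, -1, 0, 0, -0.1, 0, 0, 0, -1, 0, 0, 0, 0, 0, 0]

```text
t: 29.45
eef_pos: [0.4801, 0.0215, 0.0622]
tool_rot: [0.0, 0.649, 0.761, 0.0]
contact_force: [0.4, -0.8, 0.5]
gripper_width: 0.41
```

Emit:
move_arm:
  steps: [0, 0, 0, 0, 0, 0, 0, 0.5, 0, 0, 0, 0, 0, 0, 1, 0, 0, 0, 0, 0, 0, 1, 0, 0, 1, 0, 0, 0, 1, 0, 0, 3, 0, 0, 0, 1, 0, 0, 4, 0, 0, 0, 1, 0, 0, 3, 0, 0, 0, 1, 0, 0, 0, 0, 0, 0]
  newtons: 50

```text
t: 30.25
eef_pos: [0.4826, 0.0222, 0.1765]
tool_rot: [0.003, 0.649, 0.761, 0.003]
contact_force: [0.7, 0.2, -0.4]
gripper_width: 0.997
```

```bash
python3 look.py small_tin_center .056 c22;python3 look.py large_tin_center .032 c22b
```

```text
[0.48256663 0.02223351 0.17653721] 30.25 jaw deg 9.063861506316483 tilt 0.4487505728038844
0.63 [192.4, 257.2] [0.48008278 0.01166792 0.012     ]
0.79 [260.5, 193.6, 42.4, 49.1] rect ((479.7440490722656, 23.78812026977539), (34.905235290527344, 39.842185974121094), 8.920296669006348) ell ((479.7623291015625, 23.350242614746094), (34.718048095703125, 40.41143798828125), 13.999223709106445)
0.62 [261.5, 267.9, 71.4, 32.6] rect ((489.0590515136719, -46.0291748046875), (71.3244400024414, 35.447513580322266), 16.71539306640625) ell ((491.7931213378906, -55.153892517089844), (50.0203971862793, 65.21502685546875), 106.85753631591797)
0.44 [257.1, 57.9, 109.1, 100.0] rect ((460.8611145019531, 135.91384887695312), (84.33773040771484, 82.58295440673828), 9.027921676635742) ell ((461.2958679199219, 135.7669219970703), (82.97630310058594, 84.12335205078125), 87.76630401611328)
[0.4795736  0.0212489  0.17199369] 30.4 jaw deg 9.047830718774653 tilt 0.028860557794410262
0.92 [185.9, 262.3] [0.47935754 0.02043489 0.016     ]
0.88 [265.8, 187.3, 65.3, 71.4] rect ((480.67041015625, 22.713703155517578), (58.42184829711914, 63.72504425048828), 7.297478675842285) ell ((480.2892150878906, 22.53006935119629), (57.84513473510742, 63.61449432373047), 14.159703254699707)
```

View pics/c22.png

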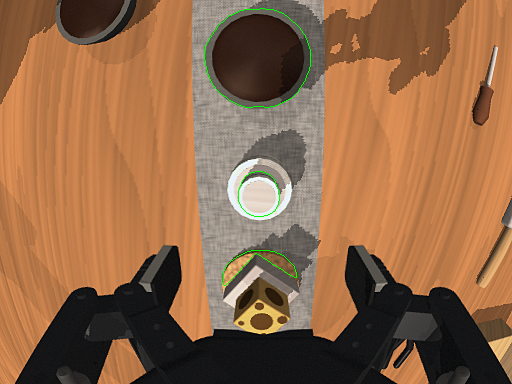

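Emit:
move_arm:
  steps: [1, 1.3, -4.6, 0.3, 0, 0, 0, 1, 1.3, -4.6, 0.3, 0, 0, 0, 1, 1.3, -4.6, 0.3, 0, 0, 0, 1, 1.3, -4.7, 0.3, 0, 0, 0, 1, 1.3, -4.7, 0.3, 0, 0, 0, 1, 1.3, -4.7, 0.3, 0, 0, 0, 1, 1.3, -4.7, 0, 0, 0, 0, 1, 1.2, -4.7, 0, 0, 0, 0]

```text
t: 31.35
eef_pos: [0.5829, -0.3531, 0.1887]
tool_rot: [-0.001, 0.649, 0.761, -0.0]
contact_force: [0.7, 0.3, 0.4]
gripper_width: 0.998
```

Emit:
move_arm:
  steps: [1, 0, 0, 0, 0, 0, 0, 1, 0, 0, 0, 0, 0, 0]

```text
t: 31.55
eef_pos: [0.5822, -0.3524, 0.188]
tool_rot: [-0.001, 0.65, 0.76, -0.0]
contact_force: [0.9, 0.2, 0.4]
gripper_width: 1.0
```

```bash
python3 look.py mandrel_center .041 c23
```

```text
[ 0.58218609 -0.35241052  0.1880451 ] 31.55 jaw deg 8.921843913248733 tilt 0.1616140177156373
0.77 [189.3, 264.0] [ 0.58336773 -0.35341797  0.041     ]
0.86 [262.4, 186.3, 45.4, 59.7] rect ((584.2232666015625, -348.8622741699219), (42.51826858520508, 50.747859954833984), 39.022701263427734) ell ((582.5286254882812, -348.7665100097656), (39.24924087524414, 52.74049758911133), 7.921343803405762)
```

View pics/c23.png

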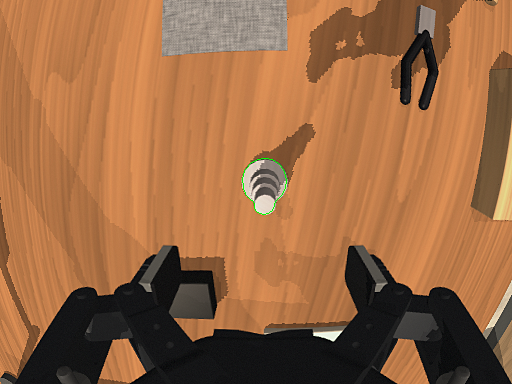

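```bash
python3 - <<'E'
from h import *
r=snap("wrist");T=toolT();print(T[:3,3])
print(onplane(r,205,264,.082),onplane(r,180.5,265,.012))
print("box corner",onplane(r,270,215,.03),onplane(r,318,215,.03),onplane(r,318,180,.03))
E
```

```text
[ 0.58313523 -0.34934368  0.18978556]
[ 0.58458351 -0.35199089  0.082     ] [ 0.58548228 -0.34956681  0.012     ]
box corner [ 0.54671241 -0.4537655   0.03      ] [ 0.55241993 -0.52455963  0.03      ] [ 0.50854338 -0.53530254  0.03      ]
```

Emit:
move_arm:
  steps: [1, 0.15, -0.2, -3, 0, 0, 0, 1, 0, 0, -3, 0, 0, 0, 1, 0, 0, -3, 0, 0, 0, 1, 0, 0, -2, 0, 0, 0, 1, 0, 0, -1.5, 0, 0, 0, 1, 0, 0, 0, 0, 0, 0, 1, 0, 0, 0, 0, 0, 0]

```text
t: 32.45
eef_pos: [0.585, -0.353, 0.0658]
tool_rot: [0.0, 0.649, 0.761, 0.0]
contact_force: [0.2, -0.9, 0.6]
gripper_width: 0.999
```

```bash
python3 look.py mandrel_center .041 c24
```

```text
[ 0.5850494  -0.35304723  0.06583464] 32.45 jaw deg 9.102047185170225 tilt 0.046044455137847315
0.92 [253.1, 258.5] [ 0.58320721 -0.3554175   0.041     ]
0.69 [258.8, 250.7, 76.3, 124.8] rect ((581.7311401367188, -357.9079895019531), (77.35527801513672, 38.9948844909668), 88.60836791992188) ell ((583.8203735351562, -353.6028137207031), (35.906436920166016, 81.92779541015625), 8.175374984741211)
```

View pics/c24.png

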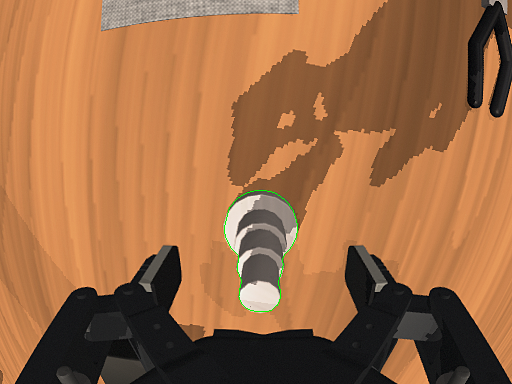

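```bash
python3 - <<'E'
from h import *
r=snap("wrist");T=toolT();print(T[:3,3])
for p in [onplane(r,295.5,259.5,.082),onplane(r,229,261,.012)]: print(p,(p-T[:3,3])@T[:3,:3])
E
```

```text
[ 0.58527762 -0.35380216  0.06654926]
[ 0.58430345 -0.35500433  0.082     ] [-0.00105627 -0.00112364 -0.01545126]
[ 0.58468948 -0.35472555  0.012     ] [-0.0007399  -0.00082384  0.054549  ]
```

Emit:
move_arm:
  steps: [-1, -0.1, 0, -0.1, 0, 0, 0, -1, 0, 0, 0, 0, 0, 0, -1, 0, 0, 0, 0, 0, 0, -1, 0, 0, 0, 0, 0, 0, -1, 0, 0, 0, 0, 0, 0, -1, 0, 0, 0, 0, 0, 0, -1, 0, 0, 0, 0, 0, 0]
  newtons: 40

```text
t: 33.35
eef_pos: [0.5838, -0.3535, 0.0643]
tool_rot: [0.0, 0.649, 0.761, 0.0]
contact_force: [0.9, 0.3, 1.4]
gripper_width: 0.265
```

```bash
python3 look.py mandrel_center .041 c25; python3 - <<'E'
from h import *
r=snap("scene"); P=proj(r,[[.58,-.35,.05]])[0].astype(int)
cv2.imwrite("pics/c25s.png",cv2.resize(r["pixels"][P[1]-70:P[1]+50,P[0]-70:P[0]+70,::-1],None,fx=4,fy=4,interpolation=cv2.INTER_CUBIC))
E
```

```text
[ 0.58377323 -0.3534578   0.06427707] 33.35 jaw deg 9.064381107157487 tilt 0.03197612369449429
0.71 [253.9, 259.7] [ 0.58253142 -0.35537086  0.041     ]
0.82 [260.9, 249.2, 74.8, 126.2] rect ((587.4102783203125, -357.483642578125), (39.22091293334961, 78.71782684326172), 17.993106842041016) ell ((583.853759765625, -353.7621154785156), (34.59402847290039, 84.8119888305664), 8.996696472167969)
```

View pics/c25.png

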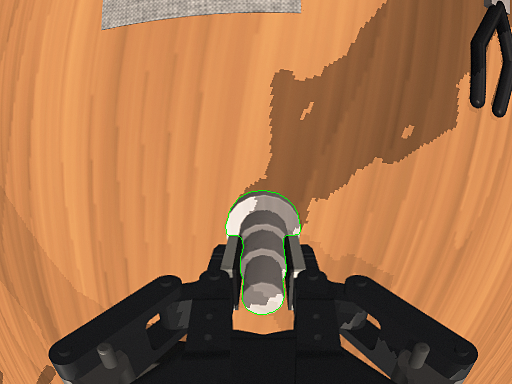

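View pics/c25s.png

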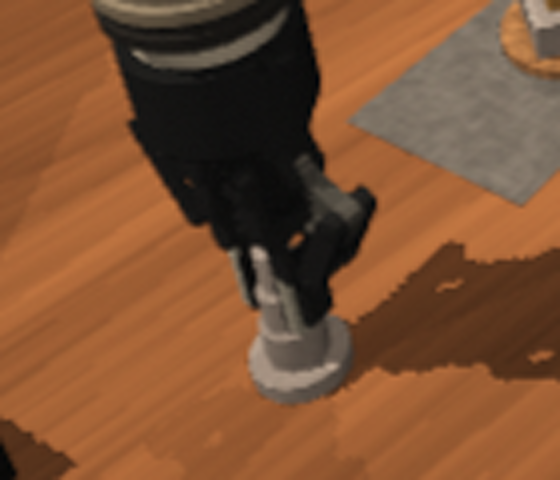

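Emit:
move_arm:
  steps: [-1, 0, 0, 1, 0, 0, 0, -1, 0, 0, 2, 0, 0, 0, -1, 0, 0, 2, 0, 0, 0, -1, 0, 0, 0, 0, 0, 0]

```text
t: 33.95
eef_pos: [0.5849, -0.3541, 0.1171]
tool_rot: [0.002, 0.649, 0.761, 0.0]
contact_force: [0.7, -1.3, -1.9]
gripper_width: 0.262
```

Emit:
move_arm:
  steps: [-1, -1.7, 3.9, 0, 0, 0, 0, -1, -1.7, 3.9, 0, 0, 0, 0, -1, -1.7, 4, 0, 0, 0, 0, -1, -1.66, 3.96, 0, 0, 0, 0, -1, 0, 0, 0, 0, 0, 0, -1, 0, 0, 0, 0, 0, 0]

```text
t: 34.55
eef_pos: [0.5152, -0.195, 0.1137]
tool_rot: [-0.0, 0.648, 0.761, -0.0]
contact_force: [0.6, -1.0, -1.4]
gripper_width: 0.263
```

```bash
python3 look.py pad .01 c26
```

```text
[ 0.51515389 -0.19502562  0.11367881] 34.55 jaw deg 9.187427020222579 tilt 0.06808352745868755
0.88 [264.3, 79.5, 120.0, 109.9] rect ((505.800048828125, -120.62015533447266), (88.88959503173828, 44.86384963989258), 14.672393798828125) ell ((501.06201171875, -101.092529296875), (78.9553451538086, 82.70150756835938), 117.77790832519531)
```

View pics/c26.png

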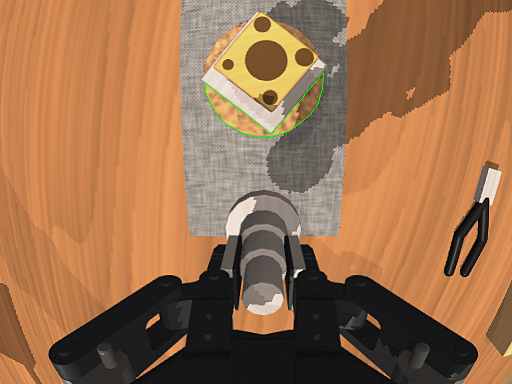

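Emit:
move_arm:
  steps: [-1, 0.05, 0, -2, 0, 0, 0, -1, 0, 0, -1.5, 0, 0, 0, -1, 0, 0, -0.7, 0, 0, 0, -1, 0, 0, -0.3, 0, 0, 0, -1, 0, 0, -0.2, 0, 0, 0, -1, 0, 0, 0, 0, 0, 0, -1, 0, 0, 0, 0, 0, 0]

```text
t: 35.4
eef_pos: [0.5167, -0.1959, 0.0675]
tool_rot: [0.0, 0.649, 0.761, 0.0]
contact_force: [-0.1, 0.4, -2.4]
gripper_width: 0.265
```

Emit:
move_arm:
  steps: [-1, 0, 0, -0.15, 0, 0, 0, -1, 0, 0, -0.1, 0, 0, 0, -1, 0, 0, -0.05, 0, 0, 0, -1, 0, 0, 0, 0, 0, 0]

```text
t: 35.8
eef_pos: [0.5165, -0.1959, 0.0642]
tool_rot: [0.0, 0.649, 0.761, 0.0]
contact_force: [-0.3, -0.9, -0.4]
gripper_width: 0.264
```

Emit:
move_arm:
  steps: [-0.2, 0, 0, 0, 0, 0, 0, 0.3, 0, 0, 0, 0, 0, 0, 1, 0, 0, 0, 0, 0, 0, 1, 0, 0, 1, 0, 0, 0, 1, 0, 0, 3, 0, 0, 0, 1, 0, 0, 4, 0, 0, 0, 1, 0, 0, 4, 0, 0, 0, 1, 0, 0, 0, 0, 0, 0]

```text
t: 36.6
eef_pos: [0.5199, -0.1962, 0.1902]
tool_rot: [0.005, 0.649, 0.761, 0.002]
contact_force: [1.0, -0.0, -0.2]
gripper_width: 0.995
```

Emit:
move_arm:
  steps: [1, 3, -3, 2, 0, 0, 0, 1, 3, -3, 2, 0, 0, 0, 1, 3, -3, 2, 0, 0, 0, 1, 3, -3, 0, 0, 0, 0, 1, 0, 0, 0, 0, 0, 0, 1, 0, 0, 0, 0, 0, 0]

```text
t: 37.2
eef_pos: [0.6363, -0.3161, 0.2432]
tool_rot: [-0.001, 0.649, 0.76, 0.0]
contact_force: [-0.4, 0.6, 0.0]
gripper_width: 1.001
```

```bash
python3 - <<'E'
from h import *
Z=dict(H); Z.update(block_center=.0225,dome_center=.055,small_tin_center=.044)
for n in ["top","scene"]:
    r=snap(n)
    for k,z in Z.items():
        for d in models.place_of(n,k)[:1]:
            print(n,k,round(d["score"],2),np.round(onplane(r,*d["position"],z),4)[:2])
    cv2.imwrite(f"pics/d_{n}.png",r["pixels"][:,:,::-1])
r=snap("scene");P=proj(r,[[.49,-.04,.04]])[0].astype(int)
cv2.imwrite("pics/d_s.png",cv2.resize(r["pixels"][P[1]-70:P[1]+70,P[0]-95:P[0]+95,::-1],None,fx=4,fy=4,interpolation=cv2.INTER_CUBIC))
r=snap("wrist");cv2.imwrite("pics/d_w.png",r["pixels"][:,:,::-1])
E
```

```text
top mat 0.82 [0.4847 0.0157]
top pad 0.47 [ 0.4967 -0.0991]
top bowl 0.87 [0.4596 0.1405]
top block_center 0.48 [ 0.4894 -0.0954]
top dome_center 0.78 [ 0.5031 -0.0951]
top large_tin_center 0.55 [0.4879 0.024 ]
top small_tin_center 0.68 [0.4741 0.0296]
top mandrel_center 0.61 [ 0.5039 -0.1073]
top graver 0.59 [0.7215 0.1725]
top beaker 0.82 [0.4745 0.5086]
scene mat 0.74 [0.4688 0.0354]
scene pad 0.8 [ 0.5024 -0.1028]
scene bowl 0.8 [0.4612 0.1417]
scene block_center 0.81 [ 0.5042 -0.0912]
scene dome_center 0.61 [ 0.5    -0.0936]
scene large_tin_center 0.62 [0.4908 0.0137]
scene small_tin_center 0.66 [ 0.524 -0.11 ]
scene graver 0.63 [0.7272 0.1792]
scene beaker 0.88 [0.4689 0.5153]
```

View pics/d_s.png

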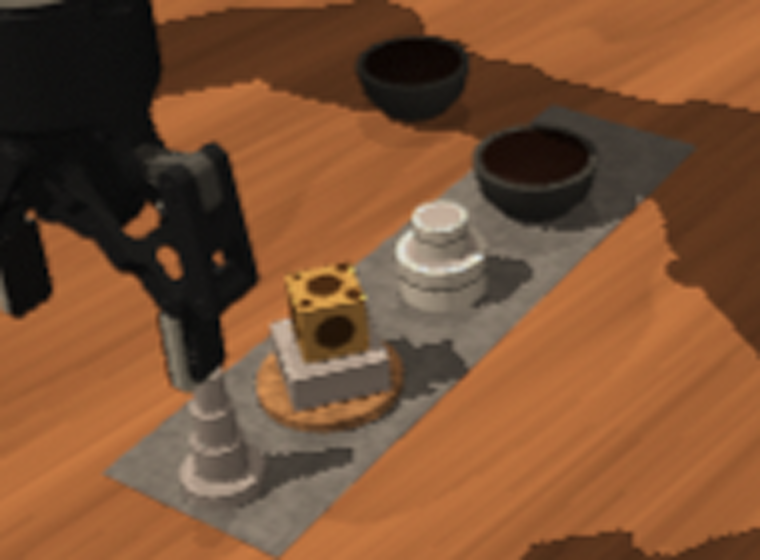

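View pics/d_w.png

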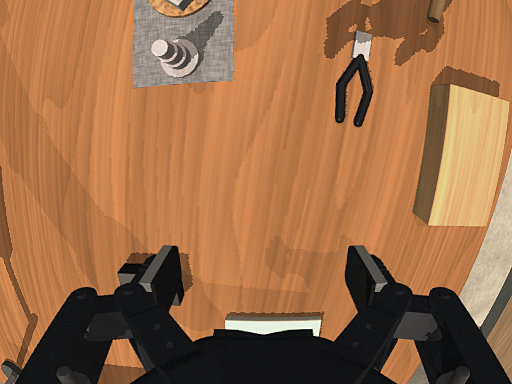

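View pics/d_top.png

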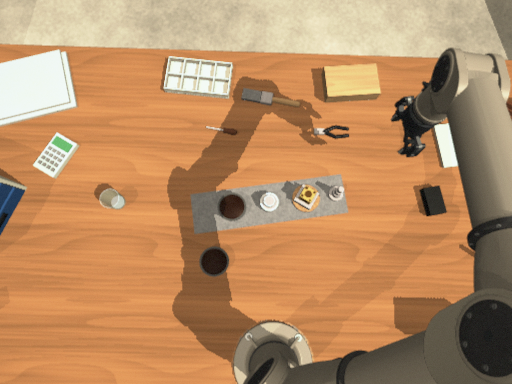

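```bash
python3 - <<'E'
from h import *
r=snap("scene"); a=np.linspace(0,2*np.pi,60)
im=cv2.resize(r["pixels"][:,:,::-1],None,fx=4,fy=4,interpolation=cv2.INTER_CUBIC)
C=lambda x,y,z,R:np.c_[x+R*np.cos(a),y+R*np.sin(a),0*a+z]
L=[C(.5162,-.1968,.0,.024),C(.5162,-.1968,.082,.009),C(.5162,-.1968,.012,.024),C(.5001,-.0982,.01,.045),C(.4805,.0205,.032,.03),C(.4805,.0205,.056,.018),C(.461,.14,.046,.045)]
for c in L: cv2.polylines(im,[np.int32(proj(r,c)*4+1.5)],True,(0,0,255),1)
P=(proj(r,[[.49,-.04,.04]])[0]*4).astype(int)
cv2.imwrite("pics/e.png",im[P[1]-290:P[1]+290,P[0]-390:P[0]+390])
print(status.get_obs()["t"])
E
```

```text
38.45
```

View pics/e.png

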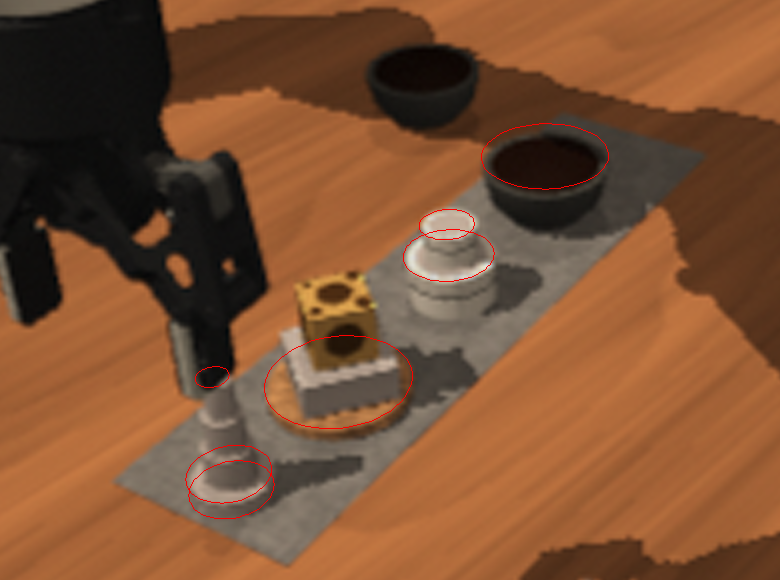

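```bash
python3 -c "
from station import order;print(order.hand_in())"
```

```text
the job is handed in; nothing more can be done
None
```

The row is laid out on the mat, and I handed the job in at about 38.5 s; no verdict was reported.

- **Layout:** the steel block is on the cork pad with the brass cube on it. The large tin stands midway between pad and bowl with the small tin on its lid. The mandrel stands upright beyond the pad, with its axis about 99 mm from the pad centre. I used the bowl on the mat, which is the one farther from the base.
- **Placing:** each piece was lowered to contact or to its computed resting height, released, and the gripper backed clear. At hand-in the gripper was open and well away from everything.
- **Checks that agreed:** wrist views right after releasing the block, the cube and both tins put each within about 2 mm of its target. The mandrel's position comes from the arm's pose at release. Outlines of where the mandrel, tins, pad and bowl should be, drawn on the scene picture, matched it to within about 2 pixels of the camera image, all offset the same way. The graver and beaker show no real movement (about 1 cm of scatter between readings, against the 20 mm limit).
- **Checks that disagreed:** in the last pictures the networks' point estimates were unreliable. They put the mandrel and the small tin at the block's spot, and the block about 11 mm off in the top view. The pictures and the release poses contradicted them, so I did not act on them.

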